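# Clip three glass bars into a sloping setting rack in order

## Robot

A 7-joint arm with a two-finger parallel gripper is mounted at the origin on the work surface. World frame = base frame: x ahead of the robot, y to its left, z up, the work surface at z = 0. Lengths are in m, angles in rad, forces in N, time in s.
With the tool pointing down it reaches from about 0.4 to 0.875 m from the base axis. Payload 19.3 kg.
Tool frame: the origin (TCP) lies on the centre line of the jaws, within the pads' length; the fingertips stand r.tips_ahead ahead of it and the grasp point (between the pads) lies 6 mm ahead of it (r.tips_ahead is the distance from the TCP to the fingertips, in m); z points along the fingers, y is the line along which they close (so a half turn about z gives the same grasp; the last joint's range is limited). The gripper opens to 85 mm and grips with 20 to 120 N. Pads are 22 mm wide; open, the fingers measure 114 mm over their backs; the gripper's body (76 mm by 85 mm) begins 54 mm behind the grasp point. The pads swing forward as they close: fully open they stand 13 mm farther back than shut.
Start: joints at [1.108, 0.521, -0.036, 1.599, 0.021, 1.021, -0.113], TCP at [0.239, -0.577, 0.256] pointing down, gripper open.
Joint ranges: [-2.91, 2.91], [-0.3, 2.13], [-1.5, 1.42], [0.17, 2.43], [-1.26, 4.41], [0.16, 1.93], [-2.52, 2.52]. Speed limits (rad/s): [1.89, 1.89, 2.39, 2.39, 3.01, 3.01, 3.01].

## Interface

Orientations are given as a unit quaternion [w, x, y, z].
In Python, from station import r, eyes, finder gives the robot as it stands.
- The arm moves only by the tool move_arm, never from a script. Its argument "targets" is one flat list of numbers, 6 for each row, row after row: the shift along the tool's x, y, z as a fraction of full scale, then the turn, a rotation vector about the tool's x, y, z as a fraction of full scale. A call has 1 to 20 rows; each row shifts and turns the commanded pose from where the row before left it, along the tool's axes as they then stand; what a row does not reach is not made up. Full scale, the value 1, is 0.12 m for a shift and pi rad for a turn. A row lasts 1/12 s, in which the tool goes at most 41.7 mm and 7.16 degrees, less where a joint would pass 70% of its speed; a pose out of reach is approached as far as the arm can. A call with a number of a shift or a turn outside -1 to 1 is refused whole. A call with a gripper value outside its range is refused whole. "grip" is the opening, from -1 (shut) to 1 (fully open), set as the call begins (left out, the last holds). The fingers move at their own pace and stop on an object; "newtons" is the grip in N (left out, the last holds). Time passes only in rows, so rows that do not move let the fingers close. It gives the time, the measured TCP pose, the force, the opening and the grip force at its end, in the units of the state.
- r.get_obs(): the state, without advancing time (a new reading comes with each control period).
- eyes.grab_frame(name): name is "side" or "top" or "wrist"; returns (picture, depth): 384x512x3 uint8, red, green, blue; 384x512 float32, m along the optical axis (not along the pixel's ray), 0 where there is no reading.
- eyes.calibration(name): a dict with "fx", "fy", "cx", "cy" (pixels), "cam_to_world" (4x4, takes a point from camera to world coordinates). Camera axes: x right, y down, z forward; pixel columns grow to the right and rows downward; lengths in m; the calibration is good to about 2 mm. A picture is of the moment at which its call begins: read the wrist's pose just before it. calibration takes no time and is no camera call; for the wrist camera it gives the pose at the moment of the call.
- r.hand_in(): hands the job in; it is judged then, once.
Trained networks look in the newest picture that a camera, given by its name, has taken for a name from the list of things; names that differ only in an ending like _2 or _b are one class to them, and where a whole thing is asked for, a point or a joint stands for the part that bears it (a point fixed in the world has none). Each returns a list of dicts, best first, with "conf" (0 to 1); they miss things now and then, are a little off and sometimes report something else, mostly with a low value. They report only what shows in the picture. A call takes as long as a camera call. They do not tell look-alikes from the thing itself.
- finder.trace(camera, thing): "region" (384x512 bool, what is visible of it) and "box" ([left, top, right, bottom] in pixels, round what is visible of it).
The state is a dict: "t": time; "q": joint angles; "joint_velocities": joint speeds; "joint_torque": joint torques, N m; "ee_pos": TCP position; "eef_rot": TCP orientation; "wrist_force": force on the tool from outside, world axes, zero at the start; "wrist_torque": the same for the moment, N m; "finger_gap": finger opening in m; "finger_force": force on a finger pad.
Only numpy, scipy, OpenCV 4.12 (cv2) and the standard library are available. Lean on these libraries where they do the work, as an engineer would, in place of code of your own. Each camera call takes 0.05 s, during which the arm holds its last target. There are 200 camera calls.

## Task

Load the three glass bars into the sloping rack in the order of the pockets' studs: the narrowest bar into the one-stud pocket first, then the middle bar into the two-stud pocket, then the widest into the three-stud pocket, each one clipped in before the next. Tuck each bar's end under the fixed lip at the top of the slope, then gently press its lower end down until it is past the sprung clip and lies flat on the bed, held at both ends. It is glass, so do not force it, and leave the hammer, the bottle and the small jar where they are.

Things in the scene. Friction and masses are not known exactly. Their poses are not given: they have to be found in the camera images.
- bar_narrow: loose glass bar, green-tinted glass, 84 mm long (x), 24 mm wide (y), 12 mm thick (z), about 70 g, lying flat on the table. Origin: centre of its underside; z up. Either end may go first.
- bar_middle: loose glass bar, green-tinted glass, 84 mm long (x), 34 mm wide (y), 12 mm thick (z), about 100 g, lying flat on the table. Origin: centre of its underside; z up. Either end may go first.
- bar_wide: loose glass bar, green-tinted glass, 84 mm long (x), 44 mm wide (y), 12 mm thick (z), about 130 g, lying flat on the table. Origin: centre of its underside; z up. Either end may go first.
- pocket1: pocket known by one stud on top of its lip; takes the 24 mm bar between two upper cheeks 30 mm apart (x 31 to 43 mm, up to z 9 mm). Fixed, bed sloping 38 degrees, rising away from the robot. Origin: bed centre, on its surface; x up the slope, y across, z square off the bed. A seated bar's origin and axes match these (x either way). Bed = rail 16 mm wide, 15 mm high: fingers pass beside it.
- lip1 (a point): lower edge of the fixed lip of pocket 1: pocket x = 37 mm, z = 17.5 mm (underside). The lip is 7 mm thick and 56 mm wide; behind it the end wall stands at x = 42.75 mm. A bar goes under it held about 15 to 18 degrees flatter than the bed, up to the wall.
- nose1 (a point): nose tip of the 24 mm wide sprung clip at the low end of pocket 1: at rest pocket x = -40.25, z = 14 mm; clip face below it at x = -42.75. From the tip a lead-in ramp rises outward to x = -44.8, z = 22.7 mm. The clip yields down the slope up to 8 mm and springs back over the bar; pressing a bar's low end past it takes about 5 to 12 N.
- pocket2: pocket known by two studs on top of its lip; takes the 34 mm bar between two upper cheeks 40 mm apart (x 31 to 43 mm, up to z 9 mm). Fixed, bed sloping 38 degrees, rising away from the robot. Origin: bed centre, on its surface; x up the slope, y across, z square off the bed. A seated bar's origin and axes match these (x either way). Bed = rail 16 mm wide, 15 mm high: fingers pass beside it.
- lip2 (a point): lower edge of the fixed lip of pocket 2: pocket x = 37 mm, z = 17.5 mm (underside). The lip is 7 mm thick and 56 mm wide; behind it the end wall stands at x = 42.75 mm. A bar goes under it held about 15 to 18 degrees flatter than the bed, up to the wall.
- nose2 (a point): nose tip of the 24 mm wide sprung clip at the low end of pocket 2: at rest pocket x = -40.25, z = 14 mm; clip face below it at x = -42.75. From the tip a lead-in ramp rises outward to x = -44.8, z = 22.7 mm. The clip yields down the slope up to 8 mm and springs back over the bar; pressing a bar's low end past it takes about 5 to 12 N.
- pocket3: pocket known by three studs on top of its lip; takes the 44 mm bar between two upper cheeks 50 mm apart (x 31 to 43 mm, up to z 9 mm). Fixed, bed sloping 38 degrees, rising away from the robot. Origin: bed centre, on its surface; x up the slope, y across, z square off the bed. A seated bar's origin and axes match these (x either way). Bed = rail 16 mm wide, 15 mm high: fingers pass beside it.
- lip3 (a point): lower edge of the fixed lip of pocket 3: pocket x = 37 mm, z = 17.5 mm (underside). The lip is 7 mm thick and 56 mm wide; behind it the end wall stands at x = 42.75 mm. A bar goes under it held about 15 to 18 degrees flatter than the bed, up to the wall.
- nose3 (a point): nose tip of the 24 mm wide sprung clip at the low end of pocket 3: at rest pocket x = -40.25, z = 14 mm; clip face below it at x = -42.75. From the tip a lead-in ramp rises outward to x = -44.8, z = 22.7 mm. The clip yields down the slope up to 8 mm and springs back over the bar; pressing a bar's low end past it takes about 5 to 12 N.
- rack: fixed aluminium base plate 160 x 300 x 12 mm carrying the three pockets side by side 95 mm apart (in any order from left to right). Origin: centre of its underside, x away from the robot; the pocket origins are 90 mm above that underside
- hammer: bystander: hammer lying on the table, origin under it; leave it alone
- cutting_oil: bystander: grey bottle 52 mm across, 130 mm tall, origin at the centre of its underside; leave it alone
- grit_jar: bystander: small white jar with a steel lid, 40 mm across, 55 mm tall, origin at the centre of its underside; leave it alone
Not all that is in view belongs to the job. Leave any purple or yellow look-alike of the bar_wide alone.

How it is judged:
By the outcome, as a careful person would: the job done as asked, in the order asked, and still so for the second after the job is handed in, with the robot touching nothing.
It also fails if it takes over 72 s, if anything falls off the work surface, if the arm or the gripper's body presses on something with over 40 N, if the wrist force passes 120 N, or if a joint passes its speed limit or range.

## Working session

There is one attempt and no reset: what is moved stays moved. The work goes in short steps, Python scripts to look and compute and a tool call to move; the robot and the scene stay as the last step left them, time stands still between calls to the robot, and variables do not carry over. Pictures are saved under pics/ and viewed, at most 10 in all, crops included, and the job is handed in when it is done.

Besides the shell and the picture viewer there is one more tool, called as name(argument=value, ...), one argument or row to a line, values as JSON. move_arm: Moves the arm, as the interface text tells. Its arguments: {"type":"object","properties":{"targets":{"type":"array"},"grip":{"type":"number"},"newtons":{"type":"number"}},"required":["targets"]}

```bash
ls; mkdir -p pics
python3 - <<'E'
from station import r, eyes, finder
import cv2, numpy as np
o=r.get_obs(); print(o['t'],o['ee_pos'],o['eef_rot'],o['finger_gap'],r.tips_ahead)
for c in ['side','top']:
    p,d=eyes.grab_frame(c); cv2.imwrite(f'pics/{c}0.png',p[:,:,::-1]); np.savez(f'pics/{c}0.npz',p=p,d=d,**eyes.calibration(c))
    k=eyes.calibration(c); print(c,k)
E
```

```text
pics
0.0 [ 0.2391139  -0.57714848  0.25575065] [-5.25806737e-04  9.80772567e-01  1.95153461e-01 -1.48434920e-04] 0.08533330539029636 0.025
side {'fx': 402.07569710724624, 'fy': 402.07569710724624, 'cx': 252.47542228582856, 'cy': 190.61860656154937, 'cam_to_world': array([[ 0.99715475, -0.04271106,  0.06211415,  0.51587474],
       [-0.07537495, -0.55389466,  0.82916785, -0.89427923],
       [-0.00100994, -0.83149051, -0.55553804,  0.70927252],
       [ 0.        ,  0.        ,  0.        ,  1.        ]])}
top {'fx': 356.98886462228825, 'fy': 356.98886462228825, 'cx': 260.07652311051845, 'cy': 187.2677038850267, 'cam_to_world': array([[-2.86577404e-02, -9.93624489e-01,  1.09037194e-01,
         4.66339562e-01],
       [-9.99589275e-01,  2.84732158e-02, -3.24921647e-03,
         6.32876261e-03],
       [ 1.23861485e-04, -1.09085525e-01, -9.94032360e-01,
         1.03818198e+00],
       [ 0.00000000e+00,  0.00000000e+00,  0.00000000e+00,
         1.00000000e+00]])}
```

View pics/top0.png

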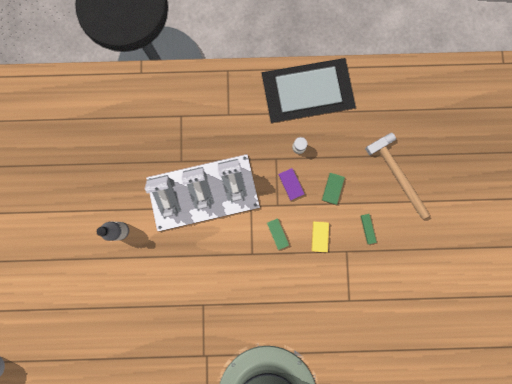

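View pics/side0.png

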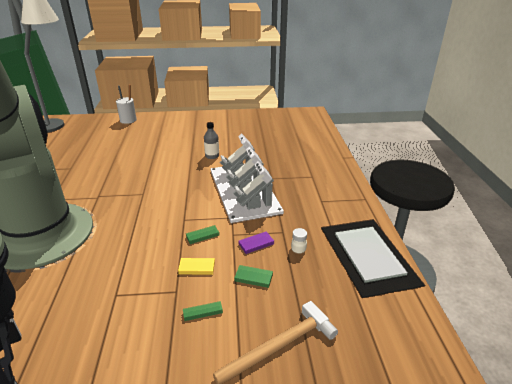

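```bash
cat > h.py <<'E'
from station import r, eyes, finder
import cv2, numpy as np
def pts(k,d,m):
    v,u=np.nonzero(m&(d>0)); z=d[v,u]
    P=np.c_[(u-k['cx'])/k['fx']*z,(v-k['cy'])/k['fy']*z,z]
    T=k['cam_to_world']; return P@T[:3,:3].T+T[:3,3]
def ray(k,u,v,zw):
    T=k['cam_to_world']; d=T[:3,:3]@np.array([(u-k['cx'])/k['fx'],(v-k['cy'])/k['fy'],1]); return T[:3,3]+d*(zw-T[2,3])/d[2]
E
python3 - <<'E'
from h import *
k=np.load('pics/top0.npz'); ks=np.load('pics/side0.npz')
for n in ['bar_narrow','bar_middle','bar_wide','pocket1','pocket2','pocket3','rack','hammer','cutting_oil','grit_jar']:
    for cam,kk in (('top',k),('side',ks)):
        for x in finder.trace(cam,n)[:4]:
            if x['conf']<.2: continue
            m=x['region']; 
            P=pts(kk,kk['d'],m); s=''
            if len(P): s=np.round(np.median(P,0),3)
            c,v=np.nonzero(m)
            R=cv2.minAreaRect(np.c_[v,c].astype(np.float32))
            print(n,cam,round(x['conf'],2),np.round(x['box']),m.sum(),s,'rgb',np.median(kk['p'][m],0),'rect',np.round(R[0],1),np.round(R[1],1),round(R[2],1))
E
```

```text
bar_narrow top 0.54 [360. 214. 376. 243.] 282 [ 0.453 -0.303  0.012] rgb [ 92. 141.  97.] rect [368.4 228.6] [30.1  9.7] 76.0
bar_narrow side 0.9 [183. 305. 224. 324.] 492 [ 0.448 -0.308  0.01 ] rgb [ 84. 145.  84.] rect [201.9 310. ] [13.3 39.6] 77.3
bar_narrow side 0.46 [216. 170. 283. 222.] 1239 [0.536 0.067 0.011] rgb [166. 162. 158.] rect [241.4 202.6] [82.4 41.3] 27.9
bar_middle top 0.56 [265. 221. 288. 250.] 351 [ 0.444 -0.043  0.013] rgb [101. 150. 107.] rect [277.8 233.8] [29.7 11.9] 66.8
bar_middle side 0.64 [189. 226. 219. 240.] 356 [ 0.443 -0.049  0.01 ] rgb [ 81. 142.  82.] rect [202.2 234.1] [12.1 31.4] 72.6
bar_wide top 0.69 [322. 173. 345. 206.] 445 [ 0.571 -0.208  0.012] rgb [ 92. 141.  98.] rect [333.1 187.9] [15.7 29.3] 15.3
bar_wide top 0.67 [312. 222. 331. 251.] 471 [ 0.432 -0.163  0.012] rgb [242. 224. 105.] rect [320.  236.5] [29. 16.] 90.0
bar_wide top 0.59 [280. 168. 303. 198.] 414 [ 0.585 -0.087  0.013] rgb [141.  80. 172.] rect [290.9 183.8] [29.1 15.2] 63.4
bar_wide side 0.7 [232. 267. 273. 287.] 653 [ 0.568 -0.215  0.011] rgb [ 91. 152.  92.] rect [252.6 
[... 3085 characters left out ...]
. 243. 192.] 49 [0.544 0.066 0.07 ] rgb [154. 153. 146.] rect [237.3 189.8] [9.9 4.9] 45.0
cutting_oil top 0.75 [ 97. 220. 131. 241.] 510 [0.466 0.395 0.086] rgb [86. 84. 86.] rect [113.  230.5] [19. 32.] 90.0
cutting_oil side 0.88 [201. 119. 218. 158.] 450 [0.465 0.39  0.06 ] rgb [98.5 93.5 88.5] rect [211.  139.5] [37. 14.] 90.0
grit_jar top 0.52 [291. 139. 306. 156.] 189 [ 0.69  -0.112  0.054] rgb [213. 211. 215.] rect [300.  145.5] [15. 14.] 90.0
grit_jar side 0.79 [293. 229. 305. 254.] 333 [ 0.692 -0.128  0.038] rgb [194. 186. 165.] rect [298.9 240. ] [15.1 24.3] 6.3
grit_jar side 0.46 [218. 133. 255. 169.] 469 [0.554 0.25  0.077] rgb [162. 154. 143.] rect [235.6 154.1] [19.7 37.9] 40.6
```

The top view shows the rack at about (203,192) and the green bars at (369,229) narrow, (278,235) middle and (333,189) wide. The purple (291,184) and yellow (320,237) bars are look-alikes. The side view agrees, but the studs can't be read from either picture, so I'll use the wrist camera.

```bash
cat >> h.py <<'E'
from scipy.spatial.transform import Rotation as Rn
def q2R(q): return Rn.from_quat([q[1],q[2],q[3],q[0]]).as_matrix()
def pose():
    o=r.get_obs(); return np.array(o['ee_pos']),q2R(o['eef_rot']),o
def down(yaw):  # tool z down, tool y at heading yaw (closing line)
    y=np.array([np.cos(yaw),np.sin(yaw),0]); z=np.array([0,0,-1.]); return np.c_[np.cross(y,z),y,z]
def near(R,R0):  # choose half turn closest
    R2=R@np.diag([-1,-1,1.]); return R if np.trace(R.T@R0)>np.trace(R2.T@R0) else R2
def plan(ps,step=.03,ang=6.,start=None):
    """ps: list of (p,R); prints rows, identical in each leg"""
    p,R=pose()[:2] if start is None else start
    for i,w in enumerate(ps):
        tp,tR=w[:2]; st=w[2] if len(w)>2 else step
        rv=Rn.from_matrix(R.T@tR).as_rotvec()
        n=max(1,int(np.ceil(max(np.linalg.norm(tp-p)/st,np.degrees(np.linalg.norm(rv))/ang))))
        rr=np.round(rv/n/np.pi,4); D=Rn.from_rotvec(rr*np.pi).as_matrix()
        S=sum(np.linalg.matrix_power(D,j) for j in range(n))
        t=np.round(np.linalg.solve(S,R.T@(tp-p))/.12,3)
        for j in range(n): p=p+R@(t*.12); R=R@D
        print('leg',i,'n',n,[float(x) for x in t]+[float(x) for x in rr],'err mm',np.round((p-tp)*1e3,2))
    return p,R
E
python3 - <<'E'
from h import *
p,R,o=pose(); k=eyes.calibration('wrist')['cam_to_world']; print(eyes.calibration('wrist')['fx'])
print('cam in tool',np.round(R.T@(k[:3,3]-p),4),np.round(R.T@k[:3,:3],3).tolist()); print(R.round(3).tolist()); print([a for a in dir(r) if a[0]!='_'])
ya=np.radians(90+11)
A=near(down(np.radians(15)),R)
c=R.T@(k[:3,3]-p)
Rr=near(down(np.radians(101)),A)
print(np.round(Rr,3).tolist(),A.round(3).tolist())
plan([(np.array([.45,-.2,.36]),A),(np.array([.50,.16,.34]),A)])
E
```

```text
303.0045465538175
cam in tool [ 7.060e-02 -1.000e-04 -1.167e-01] [[0.0, -0.96, -0.281], [1.0, 0.0, 0.0], [-0.0, -0.281, 0.96]]
[[0.924, 0.383, -0.0], [0.383, -0.924, -0.0], [-0.0, 0.0, -1.0]]
['PlanningError', 'get_obs', 'hand_in', 'tips_ahead']
[[-0.982, -0.191, 0.0], [-0.191, 0.982, 0.0], [-0.0, 0.0, -1.0]] [[-0.259, 0.966, 0.0], [0.966, 0.259, 0.0], [0.0, 0.0, -1.0]]
leg 0 n 15 [0.262, 0.001, -0.058, -0.0, 0.0, -0.0306] err mm [-0.33 -0.2   0.71]
leg 1 n 13 [0.215, 0.091, 0.013, -0.0, 0.0, 0.0001] err mm [-0.1   0.53  0.43]
```

Run:
```python
from h import *
D=lambda x: down(np.radians(x-90))
plan([(np.array([.53,-.18,.28]),D(5)),(np.array([.60,.12,.32]),D(11)),(np.array([.6,.15,.33]),D(11))])
```

```text
leg 0 n 17 [0.187, -0.154, -0.012, 0.0, 0.0, 0.0057] err mm [ 0.18 -0.32  0.79]
leg 1 n 11 [0.083, -0.218, -0.03, 0.0, 0.0, -0.003] err mm [-0.15 -0.54  0.39]
leg 2 n 2 [0.025, -0.125, -0.04, 0.0, 0.0, 0.0] err mm [ 0.01  0.06 -0.01]
```

move_arm(
  targets=[0.187, -0.154, -0.012, 0, 0, 0.0057, 0.187, -0.154, -0.012, 0, 0, 0.0057, 0.187, -0.154, -0.012, 0, 0, 0.0057, 0.187, -0.154, -0.012, 0, 0, 0.0057, 0.187, -0.154, -0.012, 0, 0, 0.0057, 0.187, -0.154, -0.012, 0, 0, 0.0057, 0.187, -0.154, -0.012, 0, 0, 0.0057, 0.187, -0.154, -0.012, 0, 0, 0.0057, 0.187, -0.154, -0.012, 0, 0, 0.0057, 0.187, -0.154, -0.012, 0, 0, 0.0057, 0.187, -0.154, -0.012, 0, 0, 0.0057, 0.187, -0.154, -0.012, 0, 0, 0.0057, 0.187, -0.154, -0.012, 0, 0, 0.0057, 0.187, -0.154, -0.012, 0, 0, 0.0057, 0.187, -0.154, -0.012, 0, 0, 0.0057, 0.187, -0.154, -0.012, 0, 0, 0.0057, 0.187, -0.154, -0.012, 0, 0, 0.0057, 0, 0, 0, 0, 0, 0, 0, 0, 0, 0, 0, 0],
  grip=0.0,
)

```text
t: 2.68
ee_pos: [0.5309, -0.179, 0.2806]
eef_rot: [-0.0, 0.999, 0.045, 0.0]
wrist_force: [-0.7, -0.0, -0.3]
finger_gap: 0.0426
finger_force: 0.0
```

```bash
cat >> h.py <<'E'
def snap(name,cam='wrist'):
    k=eyes.calibration(cam); p,d=eyes.grab_frame(cam); np.savez(f'pics/{name}.npz',p=p,d=d,**k); cv2.imwrite(f'pics/{name}.png',p[:,:,::-1]); return dict(k,p=p,d=d)
E
python3 - <<'E'
from h import *
p,R,o=pose(); print(o['t'],p,R.round(3).tolist(),o['finger_gap'],r.tips_ahead,np.max(np.abs(o['joint_velocities'])))
k=snap('bars')
# green bars: colour mask on top faces by depth
P=pts(k,k['d'],k['d']>0).reshape(-1,3)
full=np.full((384,512,3),np.nan); v,u=np.nonzero(k['d']>0); full[v,u]=P
im=k['p'].astype(int); g=(im[...,1]>im[...,0]+20)&(im[...,1]>im[...,2]+20)&(abs(full[...,2]-.012)<.005)
print('table z',np.nanmedian(full[...,2][abs(full[...,2])<.01]))
n,L,st,c=cv2.connectedComponentsWithStats(g.astype(np.uint8))
for i in range(1,n):
    if st[i,4]<200: continue
    cc=cv2.findContours((L==i).astype(np.uint8),0,1)[0][0][:,0]
    W=np.array([ray(k,a,b,.012)[:2] for a,b in cc])
    rc=cv2.minAreaRect((W*1000).astype(np.float32)); Q=full[L==i]
    print(st[i],rc,np.median(Q,0).round(4))
E
```

```text
2.6833 [ 0.53091391 -0.1790121   0.2806103 ] [[0.996, 0.091, 0.0], [0.091, -0.996, 0.0], [0.0, -0.0, -1.0]] 0.0425593498537533 0.025 0.03580265172387747
table z -0.000998684960478169
[ 250   89   60   76 2368] ((569.4686279296875, -208.66505432128906), (43.97648620605469, 83.67310333251953), 71.16533660888672) [ 0.571 -0.209  0.011]
[ 125  179   45   62 1453] ((444.11724853515625, -44.61139678955078), (84.15845489501953, 35.185604095458984), 22.171875) [ 0.4451 -0.0435  0.0109]
[ 328  192   19   58 1047] ((451.62884521484375, -302.7110900878906), (84.83816528320312, 24.547279357910156), 10.185053825378418) [ 0.4537 -0.3033  0.0109]
```

View pics/bars.png

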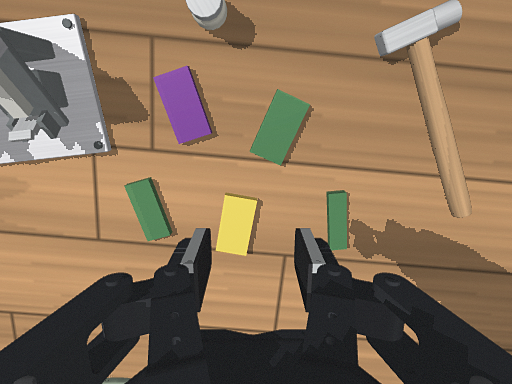

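The wrist view shows the wide bar at (281,127), the middle at (148,209) and the narrow at (338,220), with measured sizes that match. Next I'll look at the rack and check where the fingertips are.

move_arm(
  targets=[0.083, -0.218, -0.03, 0, 0, -0.003, 0.083, -0.218, -0.03, 0, 0, -0.003, 0.083, -0.218, -0.03, 0, 0, -0.003, 0.083, -0.218, -0.03, 0, 0, -0.003, 0.083, -0.218, -0.03, 0, 0, -0.003, 0.083, -0.218, -0.03, 0, 0, -0.003, 0.083, -0.218, -0.03, 0, 0, -0.003, 0.083, -0.218, -0.03, 0, 0, -0.003, 0.083, -0.218, -0.03, 0, 0, -0.003, 0.083, -0.218, -0.03, 0, 0, -0.003, 0.083, -0.218, -0.03, 0, 0, -0.003, 0.025, -0.125, -0.04, 0, 0, 0, 0.025, -0.125, -0.04, 0, 0, 0, 0, 0, 0, 0, 0, 0, 0, 0, 0, 0, 0, 0],
  grip=-0.3,
)

```text
t: 3.98
ee_pos: [0.6, 0.1494, 0.3303]
eef_rot: [0.0, 0.995, 0.096, 0.0]
wrist_force: [0.2, -0.6, -0.3]
finger_gap: 0.0298
finger_force: 0.0
```

Run:
```python
from h import *
p,R,o=pose(); print(o['t'],p,R.round(3).tolist(),o['finger_gap'],np.max(np.abs(o['joint_velocities'])))
k=snap('rack')
def tip(k,p,R):
    P=(pts(k,k['d'],k['d']>0)-p)@R; m=(P[:,2]<.045)&(P[:,2]>-.03)&(abs(P[:,0])<.02)&(abs(P[:,1])<.06)
    print('tip z pct',np.percentile(P[m][:,2],[50,90,99,100]).round(4),'y',np.percentile(abs(P[m&(P[:,2]>.0)][:,1]),[0,5,50]).round(4))
tip(k,p,R)
kb=np.load('pics/bars.npz'); tip(kb,np.array([.5309,-.179,.2806]),q2R([0,.999,.045,0]))
```

```text
3.9833 [0.59997851 0.14943176 0.33025135] [[0.982, 0.19, 0.0], [0.19, -0.982, -0.0], [0.0, 0.0, -1.0]] 0.029784258613679407 0.02243820049281249
tip z pct [-0.0211  0.0086  0.0205  0.0255] y [0.0146 0.0147 0.0179]
tip z pct [-0.0194  0.0097  0.0205  0.0246] y [0.0208 0.021  0.0228]
```

View pics/rack.png

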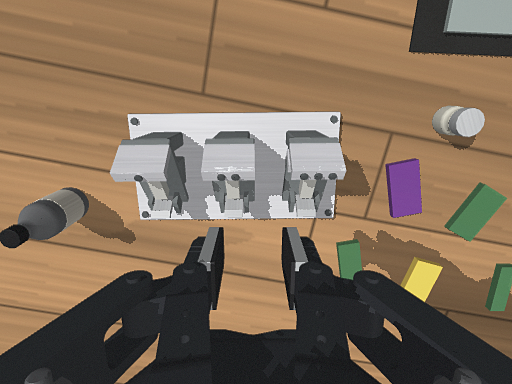

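Run:
```python
import cv2; im=cv2.imread('pics/rack.png'); cv2.imwrite('pics/rackz.png',cv2.resize(im[105:225,100:355],None,fx=3.1,fy=3.1,interpolation=cv2.INTER_CUBIC))
```

```text
(no output)
```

View pics/rackz.png

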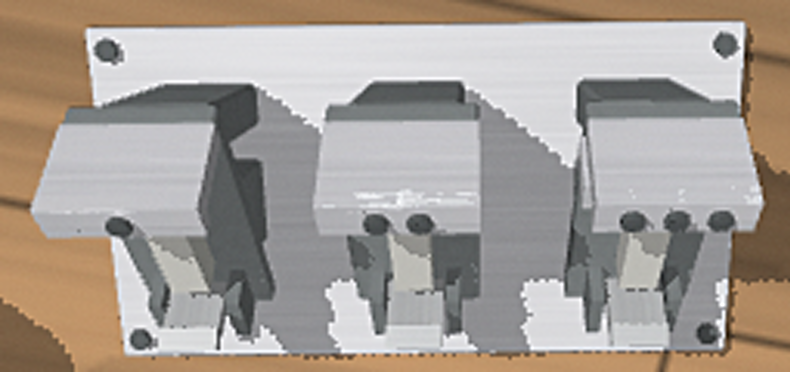

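```bash
cat >> h.py <<'E'
S=np.radians(38)
def pocketT(c,yaw):  # c: pocket origin
    x=np.array([np.cos(yaw)*np.cos(S),np.sin(yaw)*np.cos(S),np.sin(S)]); y=np.array([-np.sin(yaw),np.cos(yaw),0]); return np.c_[x,y,np.cross(x,y)]
E
python3 - <<'E'
from h import *
for nm in ['rack','top0']:
    k=np.load(f'pics/{nm}.npz'); P=pts(k,k['d'],k['d']>0)
    x=P[(abs(P[:,0]-.54)<.2)&(abs(P[:,1]-.15)<.25)]
    pl=x[(abs(x[:,2]-.0115)<.004)]
    m=cv2.minAreaRect((pl[:,:2]*1000).astype(np.float32)); print(nm,m,np.median(pl[:,2]))
    (cx,cy),(w,h),a=m
    yaw=np.radians(a if w<h else a-90); c0=np.array([cx,cy,0])/1000
    print('yaw',np.degrees(yaw))
    for i,off in ((1,.095),(2,0),(3,-.095)):
        c=c0+np.array([-np.sin(yaw)*off,np.cos(yaw)*off,.09]); T=pocketT(c,yaw)
        L=(x-c)@T
        lt=L[(abs(L[:,2]-.0245)<.003)&(L[:,0]>.03)&(L[:,0]<.06)&(abs(L[:,1])<.045)]
        bed=L[(abs(L[:,2])<.006)&(abs(L[:,0])<.025)&(abs(L[:,1])<.006)]
        print(i,c.round(4),'lip top z',np.median(lt[:,2]).round(4),'x',np.percentile(lt[:,0],[0,2,98,100]).round(4),'y',np.percentile(lt[:,1],[0,1,99,100]).round(4),'bed z',np.median(bed[:,2]).round(4),len(bed))
E
```

```text
rack ((563.121826171875, 149.7476806640625), (286.4569091796875, 499.4253234863281), 0.09081239253282547) 0.010963876464085337
yaw 0.09081239253282547
1 [0.563  0.2447 0.09  ] lip top z 0.0243 x [0.0301 0.0338 0.0497 0.0518] y [-0.0448 -0.0447  0.0445  0.045 ] bed z nan 0
2 [0.5631 0.1497 0.09  ] lip top z 0.0229 x [0.0366 0.0378 0.0541 0.0569] y [0.0117 0.0125 0.045  0.045 ] bed z nan 0
  return _methods._mean(a, axis=axis, dtype=dtype,
  ret = ret.dtype.type(ret / rcount)
Traceback (most recent call last):
IndexError: index -1 is out of bounds for axis 0 with size 0
```

Run:
```python
from h import *
k=np.load('pics/rack.npz')
s=np.array([(107,49),(725,43),(707,332),(141,339)])/3.1+[100,105]
W=np.array([ray(k,u,v,.0135) for u,v in s]); print('screws',W.round(4).tolist(),W.mean(0).round(4))
d=(W[0]+W[3]-W[1]-W[2]); print('yaw screws',np.degrees(np.arctan2(-d[0],d[1])),'spacing',np.linalg.norm(W[0]-W[1]),np.linalg.norm(W[0]-W[3]))
for nm in ['rack','top0']:
    k=np.load(f'pics/{nm}.npz'); d=k['d']; v,u=np.nonzero(d>0); F=np.full(d.shape+(3,),9.); F[v,u]=pts(k,d,d>0)
    sat=np.ptp(k['p'].astype(int),axis=2)<25
    roi=(abs(F[...,0]-.55)<.15)&(abs(F[...,1]-.16)<.2)
    m=(sat&roi&(abs(F[...,2]-.012)<.005)).astype(np.uint8)
    n,L,st,_=cv2.connectedComponentsWithStats(m); 
    m=np.isin(L,[i for i in range(1,n) if st[i,4]>60])
    cc=np.argwhere(m)[:,::-1]; cc=cv2.convexHull(cc.astype(np.int32))[:,0]
    Wp=np.array([ray(k,a,b,.012)[:2] for a,b in cc])
    R=cv2.minAreaRect((Wp*1000).astype(np.float32)); print(nm,R)
    (cx,cy),(w,h),a=R; yaw=np.radians(a if w<h else a-90); c0=np.array([cx,cy,0])/1000
    if nm=='rack': c0=W.mean(0)*[1,1,0]; yaw=np.arctan2(-(W[0]+W[3]-W[1]-W[2])[0],(W[0]+W[3]-W[1]-W[2])[1])
    X=F[roi]
    for i,off in ((1,.095),(2,0),(3,-.095)):
        c=c0+np.array([-np.sin(yaw)*off,np.cos(yaw)*off,.09]); T=pocketT(c,yaw)
        Lc=(X-c)@T
        lt=Lc[(abs(Lc[:,2]-.0245)<.003)&(Lc[:,0]>.03)&(Lc[:,0]<.06)&(abs(Lc[:,1])<.04)]
        bed=Lc[(abs(Lc[:,2])<.006)&(abs(Lc[:,0])<.025)&(abs(Lc[:,1])<.006)]
        pc=lambda a,q:np.percentile(a,q).round(4) if len(a) else None
        print(i,c.round(4),'lip z',pc(lt[:,2],[10,50,90]),'x',pc(lt[:,0],[0,2,98,100]),'y',pc(lt[:,1],[0,1,99,100]),'bed z',pc(bed[:,2],50),len(bed))
```

```text
screws [[0.6092, 0.319, 0.0135], [0.6649, 0.0457, 0.0135], [0.5287, 0.0176, 0.0135], [0.472, 0.2908, 0.0135]] [0.5687 0.1683 0.0135]
yaw screws 11.634313623186445 spacing 0.2789184651859264 0.14004747570639667
rack ((569.2350463867188, 169.0609588623047), (158.9297637939453, 297.837890625), 11.589168548583984)
1 [0.5495 0.2613 0.09  ] lip z [0.0227 0.0237 0.0246] x [0.035  0.0363 0.0519 0.0523] y [-0.0276 -0.0271  0.028   0.0294] bed z -0.0008 130
2 [0.5687 0.1683 0.09  ] lip z [0.0228 0.0239 0.0263] x [0.0354 0.0364 0.0521 0.0529] y [-0.0267 -0.0266  0.0284  0.029 ] bed z -0.0007 125
3 [0.5879 0.0752 0.09  ] lip z [0.0228 0.024  0.0268] x [0.0358 0.0364 0.0519 0.0526] y [-0.0269 -0.0263  0.0288  0.029 ] bed z -0.0006 127
top0 ((569.3887939453125, 168.75588989257812), (159.53956604003906, 299.1575927734375), 11.571184158325195)
1 [0.5503 0.2618 0.09  ] lip z [0.0229 0.0248 0.0267] x [0.0364 0.0377 0.0539 0.0546] y [-0.028  -0.0278  0.0276  0.0281] bed z 0.0001 74
2 [0.5694 0.1688 0.09  ] lip z [0.0228 0.0246 0.0266] x [0.0371 0.0383 0.0532 0.0545] y [-0.0273 -0.027   0.0277  0.0282] bed z 0.0005 71
3 [0.5884 0.0757 0.09  ] lip z [0.0229 0.0249 0.0267] x [0.0369 0.0374 0.0539 0.0542] y [-0.0276 -0.0269  0.0274  0.0278] bed z 0.0004 71
```

Left to right, the lips carry 1, 2 and 3 studs. The rack centre is at (0.569, 0.169) with yaw 11.6°, and the wrist and top cameras agree. Next I'll pick the narrow bar.

```bash
cat >> h.py <<'E'
D=lambda deg: down(np.radians(deg-90))
YAW=11.6; sg=.012; H=.028
BAR={1:(.4518,-.3028,10.2),2:(.4445,-.0445,22.2),3:(.5700,-.2088,-18.8)}
PK={1:np.array([.5499,.2621,.09]),2:np.array([.569,.169,.09]),3:np.array([.5881,.0759,.09])}
def grasp(i,z=H):
    x,y,a=BAR[i]; t=np.radians(a); return np.array([x-sg*np.cos(t),y-sg*np.sin(t),z]),D(a)
def seat(i,phi,back=0.,bz=.001,xe=.042,s=None,h=None,dy=0.):
    """TCP for bar in pocket i, phi deg flatter; back: pulled back along bar"""
    s=sg if s is None else s; h=H if h is None else h
    f=np.radians(phi); T=pocketT(PK[i],np.radians(YAW)); bx=np.array([np.cos(f),0,-np.sin(f)]); bn=np.array([np.sin(f),0,np.cos(f)])
    B=np.array([xe-.012*np.sin(f),dy,bz]); t=B-bx*(.042+s+back)+bn*h
    R=np.c_[bx,[0,-1,0],-bn]; return PK[i]+T@t,T@R
E
python3 - <<'E'
from h import *
p,R=grasp(1)
e=plan([(p+[0,0,.10],R,.037),(p+[0,0,.03],R,.03),(p,R,.015)])
E
```

```text
leg 0 n 15 [-0.133, 0.231, 0.112, 0.0, 0.0, 0.0003] err mm [0.77 0.79 0.8 ]
leg 1 n 3 [-0.002, 0.002, 0.197, 0.0001, 0.0, -0.0002] err mm [ 0.19 -0.09 -0.12]
leg 2 n 2 [-0.001, -0.0, 0.125, -0.0, 0.0, 0.0] err mm [-0.05 -0.12 -0.12]
```

move_arm(
  targets=[-0.133, 0.231, 0.112, 0, 0, 0.0003, -0.133, 0.231, 0.112, 0, 0, 0.0003, -0.133, 0.231, 0.112, 0, 0, 0.0003, -0.133, 0.231, 0.112, 0, 0, 0.0003, -0.133, 0.231, 0.112, 0, 0, 0.0003, -0.133, 0.231, 0.112, 0, 0, 0.0003, -0.133, 0.231, 0.112, 0, 0, 0.0003, -0.133, 0.231, 0.112, 0, 0, 0.0003, -0.133, 0.231, 0.112, 0, 0, 0.0003, -0.133, 0.231, 0.112, 0, 0, 0.0003, -0.133, 0.231, 0.112, 0, 0, 0.0003, -0.133, 0.231, 0.112, 0, 0, 0.0003, -0.133, 0.231, 0.112, 0, 0, 0.0003, -0.133, 0.231, 0.112, 0, 0, 0.0003, -0.133, 0.231, 0.112, 0, 0, 0.0003, 0, 0, 0, 0, 0, 0, 0, 0, 0, 0, 0, 0],
  grip=0.0,
)

```text
t: 5.45
ee_pos: [0.439, -0.3052, 0.1277]
eef_rot: [-0.0, 0.996, 0.086, -0.001]
wrist_force: [0.1, 0.3, -0.1]
finger_gap: 0.0427
finger_force: 0.0
```

Run:
```python
from h import *
print(pose()[2]['t'],pose()[0]); p,R=grasp(1)
e=plan([(p+[0,0,.025],R,.028),(p,R,.013)])
P2=[seat(1,16.5,back=.03)]
print('seat app',P2[0][0],'contact',seat(1,16.5)[0],'final',seat(1,0,bz=0)[0])
plan([(p+[0,0,.03],R,.02),(P2[0][0]+[-.02,0,.06],P2[0][1],.037)],start=e)
```

```text
5.45 [ 0.4389739  -0.30520696  0.12769614]
leg 0 n 3 [0.003, -0.0, 0.207, -0.0, 0.0002, -0.0006] err mm [-0.05 -0.09  0.17]
leg 1 n 2 [0.0, -0.0, 0.105, -0.0, 0.0, 0.0] err mm [-0.05 -0.08 -0.03]
seat app [0.49247533 0.25031241 0.10981309] contact [0.51981775 0.255925   0.12080813] final [0.52375058 0.2567323  0.10467636]
leg 0 n 2 [0.0, -0.0, -0.125, -0.0, 0.0, 0.0] err mm [-0.05 -0.09 -0.03]
leg 1 n 16 [0.081, -0.281, -0.045, 0.0001, 0.0075, -0.0005] err mm [0.16 0.14 0.53]
```

move_arm(
  targets=[0.003, 0, 0.207, 0, 0.0002, -0.0006, 0.003, 0, 0.207, 0, 0.0002, -0.0006, 0.003, 0, 0.207, 0, 0.0002, -0.0006, 0, 0, 0.105, 0, 0, 0, 0, 0, 0.105, 0, 0, 0, 0, 0, 0, 0, 0, 0],
)

```text
t: 5.95
ee_pos: [0.4419, -0.3019, 0.0272]
eef_rot: [-0.001, 0.996, 0.092, 0.0]
wrist_force: [-0.9, 0.5, -0.3]
finger_gap: 0.0425
finger_force: 0.0
```

move_arm(
  targets=[0, 0, 0, 0, 0, 0, 0, 0, 0, 0, 0, 0, 0, 0, 0, 0, 0, 0, 0, 0, 0, 0, 0, 0, 0, 0, 0, 0, 0, 0, 0, 0, 0, 0, 0, 0],
  grip=-1,
  newtons=40,
)

```text
t: 6.45
ee_pos: [0.443, -0.3029, 0.0297]
eef_rot: [0.0, 0.996, 0.092, 0.002]
wrist_force: [-2.0, 0.3, 9.8]
finger_gap: 0.0224
finger_force: 40.3
```

Run:
```python
from h import *
p,R,o=pose(); P=seat(1,16.5,back=.03,s=.0087,h=.0297)
plan([(p+[0,0,.04],R,.02),(P[0]+[-.01,0,.05],P[1],.036)])
```

```text
leg 0 n 2 [0.001, 0.0, -0.167, 0.0, 0.0, 0.0] err mm [0.11 0.06 0.08]
leg 1 n 16 [0.084, -0.279, -0.034, 0.0001, 0.0074, -0.0004] err mm [-0.81  0.11 -0.57]
```

move_arm(
  targets=[0.001, 0, -0.167, 0, 0, 0, 0.001, 0, -0.25, 0, 0, 0, 0.084, -0.279, -0.034, 0.0001, 0.0074, -0.0004, 0.084, -0.279, -0.034, 0.0001, 0.0074, -0.0004, 0.084, -0.279, -0.034, 0.0001, 0.0074, -0.0004, 0.084, -0.279, -0.034, 0.0001, 0.0074, -0.0004, 0.084, -0.279, -0.034, 0.0001, 0.0074, -0.0004, 0.084, -0.279, -0.034, 0.0001, 0.0074, -0.0004, 0.084, -0.279, -0.034, 0.0001, 0.0074, -0.0004, 0.084, -0.279, -0.034, 0.0001, 0.0074, -0.0004, 0.084, -0.279, -0.034, 0.0001, 0.0074, -0.0004, 0.084, -0.279, -0.034, 0.0001, 0.0074, -0.0004, 0.084, -0.279, -0.034, 0.0001, 0.0074, -0.0004, 0.084, -0.279, -0.034, 0.0001, 0.0074, -0.0004, 0.084, -0.279, -0.034, 0.0001, 0.0074, -0.0004, 0.084, -0.279, -0.034, 0.0001, 0.0074, -0.0004, 0.084, -0.279, -0.034, 0.0001, 0.0074, -0.0004, 0.084, -0.279, -0.034, 0.0001, 0.0074, -0.0004, 0, 0, 0, 0, 0, 0, 0, 0, 0, 0, 0, 0],
)

```text
t: 8.12
ee_pos: [0.4828, 0.2254, 0.1655]
eef_rot: [-0.019, 0.979, 0.102, 0.175]
wrist_force: [0.4, 0.1, -0.4]
finger_gap: 0.0225
finger_force: 39.5
```

```bash
cat >> h.py <<'E'
def held(name):
    """green bar points in tool frame"""
    p,R,o=pose(); k=snap(name); im=k['p'].astype(int); g=(im[...,1]>im[...,0]+20)&(im[...,1]>im[...,2]+20)
    m=np.zeros_like(g); v,u=np.nonzero(g&(k['d']>0)); P=(pts(k,k['d'],g)-p)@R
    s=(P[:,2]<.045)&(P[:,2]>-.02)&(abs(P[:,1])<.04)&(P[:,0]>-.05)&(P[:,0]<.08); P=P[s]
    print('t',o['t'],'p',p,'F',np.round(o['wrist_force'],1),'n',len(P))
    f=P[(P[:,0]>.012)]
    if len(f)>20:
        x1=np.percentile(f[:,0],98); top=f[(f[:,0]<x1-.003)]
        c=np.polyfit(top[:,0],top[:,2],1); print('end x pct',np.percentile(f[:,0],[90,98,100]).round(4),'top z at x=0',c[1].round(4),'pitch deg',np.degrees(np.arctan(c[0])).round(2),'y range',np.percentile(f[:,1],[1,99]).round(4))
        t2=np.array([[np.median(f[(abs(f[:,0]-a)<.003)][:,1])] for a in (.018,.03)]).ravel(); print('y mid',t2)
    return P
E
python3 - <<'E'
from h import *
P=held('held1')
E
```

```text
t 8.1167 p [0.48281871 0.22535338 0.16545046] F [ 0.4  0.1 -0.4] n 7845
end x pct [0.0469 0.0489 0.0492] top z at x=0 0.0183 pitch deg 0.12 y range [-0.0115  0.012 ]
y mid [-0.00012865  0.00033812]
```

View pics/held1.png

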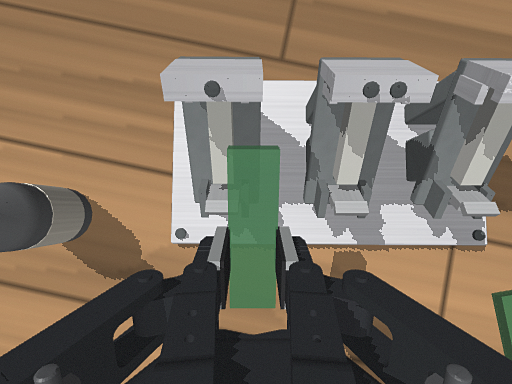

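The narrow bar is held straight, its upper end at (253,150), with pocket 1's lip ahead at (213,85). I'll recheck the pocket fit from this closer view and plan the insertion.

```bash
cat >> h.py <<'E'
def chk(nm,i):
    k=np.load(f'pics/{nm}.npz'); X=pts(k,k['d'],(k['d']>0)&(np.ptp(k['p'].astype(int),axis=2)<25)); L=(X-PK[i])@pocketT(PK[i],np.radians(YAW))
    pc=lambda a,q:np.percentile(a,q).round(4) if len(a)>5 else None
    lt=L[(abs(L[:,2]-.0245)<.003)&(L[:,0]>.03)&(L[:,0]<.06)&(abs(L[:,1])<.04)]; b=L[(abs(L[:,2])<.006)&(abs(L[:,0])<.025)&(abs(L[:,1])<.007)]
    print(i,'lip z',pc(lt[:,2],[10,50,90]),'x',pc(lt[:,0],[0,2,98]),'y',pc(lt[:,1],[1,99]),'bed z',pc(b[:,2],50),len(b))
E
python3 - <<'E'
from h import *
for i in (1,2): chk('held1',i)
q=dict(s=.0072,h=.0303)
A=seat(1,16.5,back=.03,**q); B=seat(1,16.5,back=.003,**q)
plan([(A[0],A[1],.02),(B[0],B[1],.01)])
E
```

```text
1 lip z [0.0234 0.0243 0.0254] x [0.0355 0.0362 0.0509] y [-0.0272  0.0277] bed z -0.0002 1168
2 lip z [0.0234 0.0244 0.0261] x [0.0355 0.0362 0.051 ] y [-0.027   0.0284] bed z -0.0002 1294
leg 0 n 3 [-0.003, -0.068, 0.152, -0.0001, 0.0023, 0.0002] err mm [ 0.07 -0.08 -0.09]
leg 1 n 3 [0.075, -0.0, -0.0, 0.0, -0.0, 0.0] err mm [ 0.07 -0.07 -0.08]
```

move_arm(
  targets=[-0.003, -0.068, 0.152, -0.0001, 0.0023, 0.0002, -0.003, -0.068, 0.152, -0.0001, 0.0023, 0.0002, -0.003, -0.068, 0.152, -0.0001, 0.0023, 0.0002, 0, 0, 0, 0, 0, 0, 0, 0, 0, 0, 0, 0],
)

```text
t: 8.58
ee_pos: [0.4934, 0.2386, 0.1323]
eef_rot: [-0.014, 0.979, 0.098, 0.178]
wrist_force: [0.1, 0.2, -0.4]
finger_gap: 0.0225
finger_force: 39.6
```

```bash
cat >> h.py <<'E'
def where(i,s,h):
    p,R,o=pose(); T=pocketT(PK[i],np.radians(YAW)); b=R@np.array([-s,0,0]) ; 
    up=p+R@np.array([.042-0+s,0,h])  # upper bottom edge centre
    lo=p+R@np.array([-.042+s,0,h]); bx=T.T@R[:,0]
    print('t %.2f'%o['t'],'upper bottom mm',(T.T@(up-PK[i])*1e3).round(1),'low',(T.T@(lo-PK[i])*1e3).round(1),'phi',np.degrees(np.arctan2(-bx[2],bx[0])).round(2),'yaw',np.degrees(bx[1]).round(2),'F pocket',(T.T@np.array(o['wrist_force'])).round(1),'gap',round(o['finger_gap'],4))
E
python3 - <<'E'
from h import *
q=dict(s=.0072,h=.0303); where(1,**q)
B=seat(1,16.5,back=.003,**q); plan([(B[0],B[1],.01)])
E
```

```text
t 8.58 upper bottom mm [ 16.5 -12.   26.7] low [-63.6 -11.8  51.9] phi 17.48 yaw -0.09 F pocket [-0.2  0.2 -0.4] gap 0.0225
leg 0 n 4 [0.052, -0.025, 0.039, 0.0006, 0.0014, -0.0001] err mm [-0.23  0.18  0.1 ]
```

Run:
```python
from h import *
q=dict(s=.0072,h=.0303)
A=seat(1,16.5,back=.022,**q); plan([(A[0],A[1],.006)])
```

```text
leg 0 n 4 [0.013, -0.024, 0.04, 0.0006, 0.0014, -0.0001] err mm [ 0.21 -0.19 -0.06]
```

move_arm(
  targets=[0.013, -0.024, 0.04, 0.0006, 0.0014, -0.0001, 0.013, -0.024, 0.04, 0.0006, 0.0014, -0.0001, 0.013, -0.024, 0.04, 0.0006, 0.0014, -0.0001, 0.013, -0.024, 0.04, 0.0006, 0.0014, -0.0001, 0, 0, 0, 0, 0, 0],
)

```text
t: 9.0
ee_pos: [0.5067, 0.2568, 0.1226]
eef_rot: [-0.017, 0.978, 0.1, 0.181]
wrist_force: [-0.6, 0.9, -0.9]
finger_gap: 0.0227
finger_force: 39.6
```

Run:
```python
from h import *
q=dict(s=.0072,h=.0303); where(1,**q)
B=seat(1,16.5,back=.004,**q); plan([(B[0],B[1],.006)])
```

```text
t 9.00 upper bottom mm [24.1  3.5  9. ] low [-56.2   3.4  33.6] phi 17.02 yaw 0.1 F pocket [-0.8  1.  -0.5] gap 0.0227
leg 0 n 3 [0.033, 0.01, 0.011, 0.0002, 0.001, 0.0002] err mm [-0.02 -0.1   0.01]
```

move_arm(
  targets=[0, 0, 0, 0, 0, 0, 0, 0, 0, 0, 0, 0, 0, 0, 0, 0, 0, 0],
)

```text
t: 9.25
ee_pos: [0.506, 0.2559, 0.1228]
eef_rot: [-0.017, 0.978, 0.1, 0.181]
wrist_force: [-0.2, -0.0, -0.3]
finger_gap: 0.0226
finger_force: 39.6
```

Run:
```python
from h import *
q=dict(s=.0072,h=.0303); where(1,**q)
B=seat(1,16.5,back=.004,**q); plan([(B[0],B[1],.006)])
```

```text
t 9.25 upper bottom mm [23.5  2.8  9.7] low [-56.8   2.6  34.3] phi 17.04 yaw 0.13 F pocket [-0.4  0.  -0.1] gap 0.0226
leg 0 n 3 [0.035, 0.008, 0.012, 0.0003, 0.001, 0.0002] err mm [-0.09 -0.09  0.05]
```

move_arm(
  targets=[0.01, 0.024, 0, 0.0003, 0.001, 0.0002, 0.045, 0, 0.018, 0.0003, 0.001, 0.0002, 0.05, 0, 0.018, 0.0003, 0.001, 0.0002, 0, 0, 0, 0, 0, 0, 0, 0, 0, 0, 0, 0, 0, 0, 0, 0, 0, 0],
)

```text
t: 9.75
ee_pos: [0.5201, 0.2561, 0.1238]
eef_rot: [-0.019, 0.978, 0.099, 0.185]
wrist_force: [-0.1, 0.1, -0.2]
finger_gap: 0.0226
finger_force: 39.6
```

Run:
```python
from h import *
q=dict(s=.0072,h=.0303); where(1,**q)
for a in (dict(back=0,bz=.001,xe=.0435),):
  B=seat(1,16.5,**a,**q); plan([(B[0],B[1],.003)])
```

```text
t 9.75 upper bottom mm [35.4  0.1  2.3] low [-45.1   0.1  26.3] phi 16.58 yaw 0.02 F pocket [-0.1  0.1 -0.1] gap 0.0226
leg 0 n 2 [0.02, 0.0, -0.0, 0.0, 0.0002, 0.0001] err mm [-0.05  0.08 -0.06]
```

move_arm(
  targets=[0.012, 0, 0, 0, 0.0002, 0, 0.012, 0, 0, 0, 0, 0, 0.01, 0, 0, 0, 0, 0, 0, 0, 0, 0, 0, 0, 0, 0, 0, 0, 0, 0, 0, 0, 0, 0, 0, 0],
)

```text
t: 10.25
ee_pos: [0.5234, 0.2569, 0.1251]
eef_rot: [-0.019, 0.978, 0.1, 0.185]
wrist_force: [-4.8, 0.2, -2.7]
finger_gap: 0.0226
finger_force: 39.7
```

Run:
```python
from h import *
q=dict(s=.0072,h=.0303); where(1,**q)
p,R,_=pose(); st=(p,R)
for ph,bz in ((12,.001),(8,.001),(4,.0007),(0,.0003)):
  B=seat(1,ph,xe=.042,bz=bz,**q); st=plan([(B[0],B[1],.006)],ang=2.2,start=st)
```

```text
t 10.25 upper bottom mm [38.8  0.3  1.3] low [-41.7   0.2  25.2] phi 16.58 yaw 0.05 F pocket [-5.4  1.2  0.7] gap 0.0226
leg 0 n 3 [-0.005, 0.001, 0.011, 0.0, 0.0085, 0.0001] err mm [-0.12 -0.18  0.02]
leg 0 n 2 [-0.005, -0.001, 0.014, 0.0, 0.0111, 0.0] err mm [-0.11  0.07 -0.01]
leg 0 n 2 [-0.005, 0.0, 0.015, 0.0, 0.0111, 0.0] err mm [-0.15  0.06  0.05]
leg 0 n 2 [-0.005, 0.0, 0.016, 0.0, 0.0111, 0.0] err mm [-0.15  0.06  0.04]
```

move_arm(
  targets=[-0.009, 0, 0.011, 0, 0.0085, 0.0001, -0.005, 0, 0.011, 0, 0.0085, 0, -0.005, 0, 0.011, 0, 0.0085, 0, -0.005, 0, 0.014, 0, 0.0111, 0, -0.005, 0, 0.014, 0, 0.0111, 0, 0, 0, 0, 0, 0, 0, 0, 0, 0, 0, 0, 0, 0, 0, 0, 0, 0, 0],
)

```text
t: 10.92
ee_pos: [0.5414, 0.2677, 0.155]
eef_rot: [-0.01, 0.97, 0.098, 0.224]
wrist_force: [-5.7, -7.5, -0.3]
finger_gap: 0.0217
finger_force: 39.1
```

Run:
```python
from h import *
q=dict(s=.0072,h=.0303); where(1,**q)
p,R,_=pose(); st=(p,R)
for ph,bz in ((4,.0007),(0,.0003)):
  B=seat(1,ph,xe=.0415,bz=bz,**q); st=plan([(B[0],B[1],.006)],ang=2.2,start=st)
```

```text
t 10.92 upper bottom mm [76.1  6.7 15.7] low [-6.1  6.3 33.4] phi 12.16 yaw 0.23 F pocket [-5.8 -6.2  4.2] gap 0.0217
leg 0 n 8 [-0.039, 0.007, 0.028, 0.0009, 0.0057, 0.0002] err mm [-0.49 -0.1   0.13]
leg 0 n 2 [-0.004, -0.0, 0.018, 0.0002, 0.011, 0.0001] err mm [-0.02 -0.01 -0.14]
```

Run:
```python
from h import *
p,R,o=pose(); print(np.round(o['q'],3),np.round(o['joint_velocities'],3),np.round(o['wrist_force'],1),o['finger_gap'])
P=held('h1b')
```

```text
[-0.879  0.522  0.279  2.097  0.508  0.164 -2.52 ] [ 0.007  0.    -0.004  0.002  0.001 -0.001 -0.   ] [-5.7 -7.5 -0.3] 0.021700907486208374
t 10.9167 p [0.54139016 0.26770133 0.15500275] F [-5.7 -7.5 -0.3] n 4945
```

View pics/h1b.png

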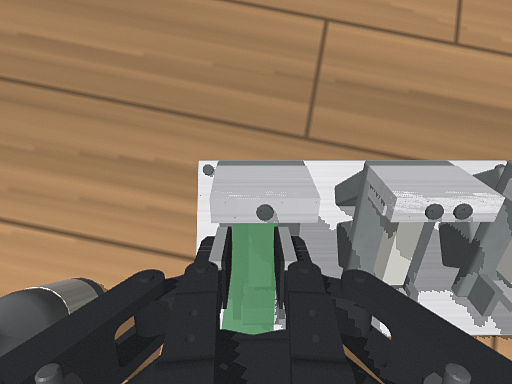

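The arm ran into joint limits (q6 = 0.164, q7 = -2.52). The picture shows the bar, at (250,270), gone up beneath lip 1 at (265,190). I need a kinematic model to choose a better arm configuration, so I'll fit one from the pose readings.

```bash
cat > fk.py <<'E'
import numpy as np, itertools
from scipy.spatial.transform import Rotation as Rn
from scipy.optimize import least_squares
def rots(q,s):
    R=np.eye(3); out=[]
    for i,a in enumerate(q):
        R=R@Rn.from_euler('z' if i%2==0 else 'y',s[i]*a).as_matrix(); out.append(R)
    return out
E
python3 - <<'E'
from fk import *; from h import q2R,r
o=r.get_obs()
Q=[np.array([1.108,.521,-.036,1.599,.021,1.021,-.113]),np.array(o['q'])]
P=[np.array([.2391,-.5771,.2558]),np.array(o['ee_pos'])]
RR=[q2R([-5.25806737e-04,9.80772567e-01,1.95153461e-01,-1.48434920e-04]),q2R(o['eef_rot'])]
best=[]
for s3,s5,s7,b,t in itertools.product((1,-1),(1,-1),(1,-1),(0,np.pi),(0,np.pi/2,np.pi,-np.pi/2)):
    s=[-1,1,s3,1,s5,1,s7]; e=0
    for q,R in zip(Q,RR):
        M=Rn.from_euler('z',b).as_matrix()@rots(q,s)[-1]@Rn.from_euler('z',t).as_matrix()
        e+=np.degrees(Rn.from_matrix(M.T@R).magnitude())
    best.append((round(e,2),s3,s5,s7,b,t))
best.sort(); print(best[:4])
_,s3,s5,s7,b,t=best[0]; s=[-1,1,s3,1,s5,1,s7]
# p = d1 z + L1*z2 + L2*z4 + L3*z6 (+ elbow/wrist offsets along x)
A=[];y=[]
for q,p in zip(Q,P):
    f=rots(q,s); A.append(np.c_[[0,0,1],f[1][:,2],f[3][:,2],f[6][:,2]]); y.append(p)
A=np.vstack(A); y=np.hstack(y); x,res,rk,sv=np.linalg.lstsq(A,y,rcond=None); print(x.round(4),(A@x-y).round(4),sv.round(3))
E
```

```text
[(np.float64(0.13), -1, -1, -1, 0, 1.5707963267948966), (np.float64(36.16), 1, -1, -1, 0, 1.5707963267948966), (np.float64(50.0), 1, 1, -1, 3.141592653589793, -1.5707963267948966), (np.float64(51.79), -1, -1, -1, 3.141592653589793, -1.5707963267948966)]
[0.6026 0.3884 0.4927 0.4171] [ 0.0508  0.0359  0.0095  0.0005  0.0118 -0.0095] [2.519 1.225 0.368 0.142]
```

```bash
cat >> h.py <<'E'
def barfit(nm,i,band=.010):
    k=np.load(f'pics/{nm}.npz'); im=k['p'].astype(int); g=(im[...,1]>im[...,0]+20)&(im[...,1]>im[...,2]+20)
    L=(pts(k,k['d'],g)-PK[i])@pocketT(PK[i],np.radians(YAW)); L=L[(abs(L[:,0])<.09)&(abs(L[:,1])<.04)&(abs(L[:,2]-.02)<.06)]
    for a in np.arange(-.08,.06,.01):
        m=abs(L[:,0]-a)<.005
        if m.sum()>15: print(int(round(a*1e3)),m.sum(),'z 10/50/90',np.percentile(L[m][:,2]*1e3,[10,50,90]).round(1),'y',np.percentile(L[m][:,1]*1e3,[3,97]).round(1))
    print('x range',np.percentile(L[:,0]*1e3,[1,99]).round(1))
E
python3 - <<'E'
from h import *
barfit('h1b',1)
p,R,o=pose(); T=pocketT(PK[1],np.radians(YAW)); print('tcp',(T.T@(p-PK[1])*1e3).round(1),'tip',(T.T@(p+R[:,2]*.029-PK[1])*1e3).round(1))
E
```

```text
0 331 z 10/50/90 [61.7 63.5 64.8] y [-1.2 20.3]
10 1930 z 10/50/90 [49.4 55.7 61.4] y [-2.6 19.3]
20 1544 z 10/50/90 [34.8 40.9 46.7] y [-3.5 16.9]
30 1137 z 10/50/90 [22.1 27.2 32. ] y [-4.2 16.7]
x range [ 3.4 33.1]
tcp [34.3  7.2 55.6] tip [28.2  6.5 27.3]
```

Run:
```python
from h import *
p,R,o=pose(); T=pocketT(PK[1],np.radians(YAW))
a=p+T@np.array([-.025,-.005,.03]); b=a+np.array([-.03,-.03,.05])
plan([(a,R,.013),(b,D(11.6),.025)],ang=5)
```

```text
leg 0 n 4 [-0.064, 0.011, -0.05, 0.0, 0.0, 0.0] err mm [-0.01  0.18  0.08]
leg 1 n 6 [-0.03, 0.034, -0.08, 0.0013, -0.0239, -0.0001] err mm [-0.14 -0.2   0.  ]
```

move_arm(
  targets=[-0.064, 0.011, -0.05, 0, 0, 0, -0.064, 0.011, -0.05, 0, 0, 0, -0.064, 0.011, -0.05, 0, 0, 0, -0.064, 0.011, -0.05, 0, 0, 0, 0, 0, 0, 0, 0, 0],
)

```text
t: 11.38
ee_pos: [0.5058, 0.2585, 0.1688]
eef_rot: [-0.011, 0.97, 0.099, 0.221]
wrist_force: [0.7, 0.4, -0.8]
finger_gap: 0.0218
finger_force: 39.5
```

move_arm(
  targets=[-0.03, 0.034, -0.08, 0.0013, -0.0239, 0, -0.03, 0.034, -0.08, 0.0013, -0.0239, 0, -0.03, 0.034, -0.08, 0.0013, -0.0239, 0, -0.03, 0.034, -0.08, 0.0013, -0.0239, 0, -0.03, 0.034, -0.08, 0.0013, -0.0239, 0, -0.03, 0.034, -0.08, 0.0013, -0.0239, 0, 0, 0, 0, 0, 0, 0, 0, 0, 0, 0, 0, 0, 0, 0, 0, 0, 0, 0],
)

```text
t: 12.13
ee_pos: [0.4799, 0.2306, 0.2103]
eef_rot: [0.0, 0.995, 0.1, 0.021]
wrist_force: [-0.0, 0.5, -1.1]
finger_gap: 0.0215
finger_force: 39.5
```

Run:
```python
from h import *
p,R,o=pose(); print(o['q'].round(4).tolist() if hasattr(o['q'],'round') else o['q'],o['eef_rot'],R.round(3).tolist())
P=held('h1c'); 
for a in np.arange(-.05,.08,.01):
    m=abs(P[:,0]-a)<.005
    if m.sum()>15: print(round(a,3),m.sum(),np.percentile(P[m][:,2],[10,50,90]).round(4),np.percentile(P[m][:,1],[3,97]).round(4))
```

```text
[-0.4568, 0.4188, -0.1485, 1.9153, 0.1148, 0.7782, -2.0427] [3.20664793e-04 9.94786900e-01 9.98107914e-02 2.08980266e-02] [[0.979, 0.199, 0.042], [0.199, -0.98, 0.004], [0.042, 0.005, -0.999]]
t 12.1333 p [0.47989016 0.23055666 0.21031719] F [-0.   0.5 -1.1] n 6134
end x pct [0.0191 0.0199 0.0201] top z at x=0 0.0262 pitch deg 38.42 y range [-0.01    0.0134]
y mid [0.00147019        nan]
-0.03 1334 [0.0017 0.0045 0.0075] [-0.0125  0.0095]
-0.02 1235 [0.0086 0.0117 0.0149] [-0.011   0.0102]
-0.01 1084 [0.0161 0.0192 0.0223] [-0.0102  0.0101]
0.0 999 [0.0237 0.0269 0.0299] [-0.0102  0.0103]
0.01 1001 [0.0313 0.0343 0.0375] [-0.0099  0.0123]
0.02 472 [0.0381 0.04   0.0417] [-0.0094  0.0129]
  return _methods._mean(a, axis=axis, dtype=dtype,
  ret = ret.dtype.type(ret / rcount)
```

View pics/h1c.png

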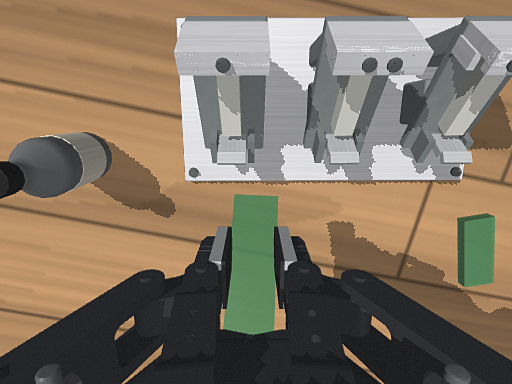

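The bar has pitched about 37° in the grip, rear end up, and spans (255,200) to (248,330). That suits the job. If I half-turn the tool, the bar's other end leads upward and the wrist stays near vertical when seating.

move_arm(
  targets=[0, 0, 0, 0, 0, -0.02, 0, 0, 0, 0, 0, -0.037, 0, 0, 0, 0, 0, -0.037, 0, 0, 0, 0, 0, -0.037, 0, 0, 0, 0, 0, -0.037, 0, 0, 0, 0, 0, -0.037, 0, 0, 0, 0, 0, -0.037, 0, 0, 0, 0, 0, -0.037, 0, 0, 0, 0, 0, -0.037, 0, 0, 0, 0, 0, -0.037, 0, 0, 0, 0, 0, -0.037, 0, 0, 0, 0, 0, -0.037, 0, 0, 0, 0, 0, -0.037, 0, 0, 0, 0, 0, -0.037, 0, 0, 0, 0, 0, -0.037, 0, 0, 0, 0, 0, -0.037, 0, 0, 0, 0, 0, -0.037, 0, 0, 0, 0, 0, -0.037, 0, 0, 0, 0, 0, -0.037, 0, 0, 0, 0, 0, -0.037],
)

```text
t: 13.85
ee_pos: [0.4794, 0.2312, 0.2103]
eef_rot: [0.018, 0.325, 0.945, 0.008]
wrist_force: [-0.1, -0.9, -0.5]
finger_gap: 0.0213
finger_force: 39.5
```

move_arm(
  targets=[0, 0, 0, 0, 0, -0.037, 0, 0, 0, 0, 0, -0.037, 0, 0, 0, 0, 0, -0.037, 0, 0, 0, 0, 0, -0.037, 0, 0, 0, 0, 0, -0.037, 0, 0, 0, 0, 0, -0.037, 0, 0, 0, 0, 0, -0.037, 0, 0, 0, 0, 0, -0.018, 0, 0, 0, 0, 0, 0, 0, 0, 0, 0, 0, 0, 0, 0, 0, 0, 0, 0],
)

```text
t: 14.77
ee_pos: [0.4798, 0.2308, 0.2107]
eef_rot: [0.02, -0.099, 0.995, -0.0]
wrist_force: [-0.5, -0.2, -0.3]
finger_gap: 0.0214
finger_force: 39.5
```

```bash
cat >> h.py <<'E'
import json
def fitbar(name,width,lead=-1,save=None,new=True):
    """pose of the held bar in the tool frame; lead=+1: end toward tool +x goes up-slope"""
    P=held(name); P=P[(P[:,2]<.05)]
    for _ in range(4):
        c=P.mean(0); n=np.linalg.svd(P-c,full_matrices=False)[2][2]; e=(P-c)@n; P=P[abs(e)<max(.0012,2*np.median(abs(e)))]
    n*=-np.sign(n[2]); u=np.cross([0,1.,0],n); u/=np.linalg.norm(u); u*=np.sign(u[0]); v=np.cross(n,u)
    U=(P-c)@np.c_[u,v]; rc=cv2.minAreaRect((U*1000).astype(np.float32)); (a,b),(w,h),g=rc; print('rect',rc,'n',n.round(3),len(P))
    th=np.radians(g if w>h else g+90); ax=np.array([np.cos(th),np.sin(th)]); ax*=np.sign(ax[0]); L=max(w,h)
    fr=np.array([a,b])/1000+ax*L/2000            # front end centre (tool +x side), always in view
    d=ax[0]*u+ax[1]*v; F=c+fr[0]*u+fr[1]*v
    x=d*lead; O=F-.042*d-.012*n; B=np.eye(4); B[:3,:3]=np.c_[x,np.cross(n,x),n]; B[:3,3]=O
    print('bar in tool',O.round(4),'x',x.round(3),'pitch',np.degrees(np.arcsin(d[2])).round(1),'yaw',np.degrees(np.arcsin(d[1])).round(1)); 
    if save: np.save(save,B)
    return B
def bpose(i,phi,back=0.,bz=.001,xe=.0415,dy=0.,B=None):
    f=np.radians(phi); T=pocketT(PK[i],np.radians(YAW)); bx=np.array([np.cos(f),0,-np.sin(f)]); bn=np.array([np.sin(f),0,np.cos(f)])
    E=np.array([xe-.012*np.sin(f),dy,bz]); O=E-bx*(.042+back); Rb=T@np.c_[bx,[0,1,0],bn]; pb=PK[i]+T@O
    Rt=Rb@B[:3,:3].T; return pb-Rt@B[:3,3],Rt
def wb(i,B):
    p,R,o=pose(); T=pocketT(PK[i],np.radians(YAW)); Rb=T.T@R@B[:3,:3]; O=T.T@(p+R@B[:3,3]-PK[i])
    print('t %.2f'%o['t'],'up',((O+.042*Rb[:,0])*1e3).round(1),'low',((O-.042*Rb[:,0])*1e3).round(1),'phi',np.degrees(np.arctan2(-Rb[2,0],Rb[0,0])).round(1),'yaw',np.degrees(Rb[1,0]).round(1),'roll',np.degrees(Rb[2,1]).round(1),'F',(T.T@np.array(o['wrist_force'])).round(1),'q',np.round(o['q'],2),'gap',round(o['finger_gap'],4))
E
python3 - <<'E'
from h import *
B=fitbar('h1d',.024,save='B1.npy'); wb(1,B)
p,R=bpose(1,16.5,back=.03,B=B); print(R.round(3).tolist()); plan([(p+[-.01,0,.03],R,.02)])
E
```

```text
t 14.7667 p [0.47975213 0.23083086 0.21069528] F [-0.5 -0.2 -0.3] n 6152
end x pct [0.0209 0.0217 0.0223] top z at x=0 0.0253 pitch deg 37.13 y range [-0.0103  0.0132]
y mid [0.00184841        nan]
rect ((2.2951087951660156, 0.03127002716064453), (23.986013412475586, 69.19337463378906), 86.80765533447266) n [ 0.603 -0.026 -0.797] 5777
bar in tool [-0.0186 -0.0004  0.0263] x [-0.797 -0.056 -0.601] pitch 37.0 yaw 3.2
t 14.82 up [ 57.1 -19.5 110.1] low [-26.8 -14.8 108.1] phi -1.3 yaw -3.2 roll 1.2 F [-0.3 -0.5 -0.3] q [ 0.09  0.56 -0.9   1.89  0.57  0.94  0.68] gap 0.0212
[[-0.937, -0.242, -0.251], [-0.222, 0.969, -0.107], [0.269, -0.044, -0.962]]
leg 0 n 4 [-0.045, 0.044, 0.127, 0.0036, 0.0248, -0.0033] err mm [-0.08  0.12  0.06]
  return _methods._mean(a, axis=axis, dtype=dtype,
  ret = ret.dtype.type(ret / rcount)
```

move_arm(
  targets=[-0.045, 0.044, 0.127, 0.0036, 0.0248, -0.0033, -0.045, 0.044, 0.127, 0.0036, 0.0248, -0.0033, -0.045, 0.044, 0.127, 0.0036, 0.0248, -0.0033, -0.045, 0.044, 0.127, 0.0036, 0.0248, -0.0033, 0, 0, 0, 0, 0, 0, 0, 0, 0, 0, 0, 0, 0, 0, 0, 0, 0, 0, 0, 0, 0, 0, 0, 0],
)

```text
t: 15.48
ee_pos: [0.4923, 0.2533, 0.1495]
eef_rot: [-0.131, -0.118, 0.984, -0.038]
wrist_force: [0.1, -0.8, -0.4]
finger_gap: 0.0216
finger_force: 39.5
```

Run:
```python
from h import *
B=np.load('B1.npy'); wb(1,B)
a=bpose(1,16.5,back=.024,B=B); b=bpose(1,16.5,back=.006,B=B); plan([(*a,.01),(*b,.007)])
```

```text
t 15.48 up [21.1  1.8 40.3] low [-59.5   1.7  63.9] phi 16.4 yaw 0.0 roll 0.0 F [-0.3 -0.8 -0.3] q [-0.03  0.82 -0.85  1.64  0.51  1.23  0.78] gap 0.0216
leg 0 n 4 [-0.047, -0.002, 0.05, -0.0, 0.0002, 0.0001] err mm [0.08 0.18 0.06]
leg 1 n 3 [-0.04, -0.003, -0.03, -0.0, -0.0001, -0.0001] err mm [0.14 0.12 0.03]
```

move_arm(
  targets=[-0.047, -0.002, 0.05, 0, 0.0002, 0.0001, -0.047, -0.002, 0.05, 0, 0.0002, 0.0001, -0.047, -0.002, 0.05, 0, 0.0002, 0.0001, -0.047, -0.002, 0.05, 0, 0.0002, 0.0001, 0, 0, 0, 0, 0, 0, -0.03, -0.003, -0.022, 0, 0, 0, -0.03, -0.003, -0.022, 0, 0, 0, -0.03, -0.003, -0.022, 0, 0, 0, 0, 0, 0, 0, 0, 0, 0, 0, 0, 0, 0, 0, 0, 0, 0, 0, 0, 0],
)

```text
t: 16.4
ee_pos: [0.5199, 0.2571, 0.1241]
eef_rot: [-0.134, -0.118, 0.983, -0.039]
wrist_force: [-0.8, -0.0, -0.9]
finger_gap: 0.0215
finger_force: 39.5
```

Run:
```python
from h import *
B=np.load('B1.npy'); wb(1,B)
a=bpose(1,16.5,back=.0,xe=.0425,B=B); plan([(*a,.004)])
```

```text
t 16.40 up [27.1 -0.1  3. ] low [-53.4  -0.1  27.1] phi 16.7 yaw -0.0 roll -0.0 F [-1.1  0.1 -0.2] q [-0.05  0.88 -0.82  1.57  0.54  1.24  0.81] gap 0.0215
leg 0 n 4 [-0.018, -0.001, -0.017, -0.0, -0.0002, 0.0] err mm [-0.09  0.08 -0.15]
```

move_arm(
  targets=[-0.022, -0.001, -0.02, 0, 0, 0, -0.022, -0.001, -0.02, 0, 0, 0, -0.02, 0, -0.018, 0, 0, 0, -0.012, 0, -0.012, 0, 0, 0, 0, 0, 0, 0, 0, 0, 0, 0, 0, 0, 0, 0, 0, 0, 0, 0, 0, 0],
)

```text
t: 16.98
ee_pos: [0.53, 0.2596, 0.1293]
eef_rot: [-0.135, -0.118, 0.983, -0.039]
wrist_force: [-4.5, -1.0, -2.9]
finger_gap: 0.0213
finger_force: 39.6
```

Run:
```python
from h import *
B=np.load('B1.npy'); wb(1,B)
p,R,_=pose(); st=(p,R)
for ph,bz in ((12,.001),(8,.001),(4,.0005),(0,.0)):
  a=bpose(1,ph,bz=bz,xe=.0415,B=B); st=plan([(*a,.006)],ang=2.2,start=st)
```

```text
t 16.98 up [38.4  0.3  0.6] low [-42.    0.3  24.9] phi 16.8 yaw 0.0 roll -0.0 F [-5.5 -0.   0.6] q [-0.05  0.89 -0.82  1.53  0.54  1.27  0.82] gap 0.0213
leg 0 n 3 [0.0, -0.0, 0.01, 0.0002, -0.0089, 0.0005] err mm [-0.01  0.12  0.07]
leg 0 n 2 [-0.002, 0.0, 0.013, 0.0003, -0.0111, 0.0006] err mm [-0.06 -0.05 -0.01]
leg 0 n 2 [-0.004, 0.001, 0.014, 0.0003, -0.011, 0.0006] err mm [-0.06  0.04  0.05]
leg 0 n 2 [-0.004, 0.0, 0.015, 0.0003, -0.0111, 0.0006] err mm [-0.03 -0.13 -0.06]
```

move_arm(
  targets=[0.004, 0, 0.01, 0.0002, -0.0089, 0.0005, 0, 0, 0.01, 0.0002, -0.0089, 0.0005, 0, 0, 0.01, 0.0002, -0.0089, 0.0005, 0, 0, 0, 0, 0, 0, 0, 0, 0, 0, 0, 0, 0, 0, 0, 0, 0, 0],
)

```text
t: 17.48
ee_pos: [0.5292, 0.2593, 0.1261]
eef_rot: [-0.093, -0.117, 0.988, -0.035]
wrist_force: [-4.2, -0.5, -3.2]
finger_gap: 0.0215
finger_force: 39.6
```

Run:
```python
from h import *
B=np.load('B1.npy'); wb(1,B)
p,R,_=pose(); st=(p,R)
for ph,bz in ((8,.0005),(4,.0),(0,-.0005)):
  a=bpose(1,ph,bz=bz,xe=.0415,B=B); st=plan([(*a,.006)],ang=2.2,start=st)
```

```text
t 17.48 up [39.4  0.1  1.3] low [-42.8   0.2  18.7] phi 12.0 yaw -0.0 roll -0.0 F [-5.2  0.3  0.1] q [-0.05  0.85 -0.82  1.61  0.58  1.17  0.78] gap 0.0215
leg 0 n 2 [-0.004, 0.0, 0.016, 0.0004, -0.011, 0.0005] err mm [ 0.06 -0.01 -0.04]
leg 0 n 2 [-0.004, 0.001, 0.014, 0.0003, -0.0111, 0.0006] err mm [0.06 0.08 0.01]
leg 0 n 2 [-0.004, 0.0, 0.015, 0.0003, -0.0111, 0.0006] err mm [ 0.09 -0.09 -0.09]
```

move_arm(
  targets=[0.002, 0, 0.016, 0.0004, -0.011, 0.0005, -0.003, 0, 0.016, 0.0004, -0.011, 0.0005, -0.004, 0.001, 0.014, 0.0003, -0.0111, 0.0006, 0, 0, 0, 0, 0, 0, 0, 0, 0, 0, 0, 0],
)

```text
t: 17.9
ee_pos: [0.5294, 0.2593, 0.1209]
eef_rot: [-0.041, -0.117, 0.992, -0.031]
wrist_force: [-0.4, 1.3, -1.8]
finger_gap: 0.0215
finger_force: 39.7
```

Run:
```python
from h import *
B=np.load('B1.npy'); wb(1,B)
p,R,_=pose(); st=(p,R)
for ph,bz in ((4,.0),(0,-.0005)):
  a=bpose(1,ph,bz=bz,xe=.041,B=B); st=plan([(*a,.006)],ang=2.2,start=st)
```

```text
t 17.90 up [40.3  0.1  0.8] low [-43.3   0.1   9.5] phi 5.9 yaw 0.0 roll 0.0 F [-1.2  1.3 -1.4] q [-0.05  0.81 -0.8   1.69  0.65  1.04  0.71] gap 0.0215
leg 0 n 1 [-0.004, 0.0, 0.02, 0.0003, -0.0108, 0.0006] err mm [ 0.04 -0.01  0.04]
leg 0 n 2 [-0.004, 0.001, 0.015, 0.0003, -0.0111, 0.0006] err mm [ 0.01  0.06 -0.08]
```

move_arm(
  targets=[-0.004, 0, 0.02, 0.0003, -0.0108, 0.0006, -0.004, 0.001, 0.015, 0.0003, -0.0111, 0.0006, -0.004, 0, 0.015, 0.0003, -0.0111, 0.0006, 0, 0, 0, 0, 0, 0, 0, 0, 0, 0, 0, 0],
)

```text
t: 18.32
ee_pos: [0.5301, 0.2593, 0.115]
eef_rot: [0.011, -0.115, 0.993, -0.026]
wrist_force: [-6.5, -1.7, 8.2]
finger_gap: 0.0215
finger_force: 41.4
```

Run:
```python
from h import *
B=np.load('B1.npy'); wb(1,B); snap('s1'); barfit('s1',1)
```

```text
t 18.32 up [40.8  0.  -0.2] low [-43.2   0.   -0.2] phi 0.0 yaw 0.0 roll -0.0 F [-0.2 -0.3 10.6] q [-0.07  0.77 -0.77  1.78  0.73  0.92  0.62] gap 0.0215
-40 547 z 10/50/90 [11.1 11.8 12.6] y [-10.9  11.4]
-30 805 z 10/50/90 [11.1 11.9 12.7] y [-11.1  11.2]
-20 800 z 10/50/90 [11.1 11.9 12.6] y [-10.7   9.9]
-10 833 z 10/50/90 [11.1 11.9 12.7] y [-9.9 10.2]
0 907 z 10/50/90 [11.1 11.9 12.7] y [-9.5 11. ]
10 1015 z 10/50/90 [11.1 11.9 12.7] y [-9.9 11.4]
20 1128 z 10/50/90 [11.1 11.9 12.8] y [-11.   11.2]
30 50 z 10/50/90 [11.3 12.1 12.7] y [-6.1  6.5]
x range [-41.3  24.9]
```

Narrow bar is seated flat, with its top face at z = 12 mm along its whole length. I'll release, retreat, and pick the middle bar with a 22° tilted grasp.

```bash
cat >> h.py <<'E'
def tgrasp(i,al=22,z=.0325,fwd=0.):
    x,y,a=BAR[i]; t=np.radians(a); bx=np.array([np.cos(t),np.sin(t),0]); by=np.array([-np.sin(t),np.cos(t),0]); up=np.array([0,0,1.])
    s,c=np.sin(np.radians(al)),np.cos(np.radians(al))
    return np.array([x,y,z])+bx*fwd,np.c_[-c*bx+s*up,by,-s*bx-c*up]
E
python3 - <<'E'
from h import *
p,R,o=pose(); a=(p+[-.02,-.01,.1],R,.03); g,G=tgrasp(2)
st=plan([a,(g+G[:,2]*-.06,G,.034)]); plan([(g,G,.012)],start=(g-G[:,2]*.06,G))
E
```

```text
leg 0 n 4 [0.042, -0.022, -0.208, 0.0, 0.0, 0.0] err mm [ 0.1   0.1  -0.04]
leg 1 n 10 [0.087, -0.211, 0.13, -0.0008, 0.0125, -0.0053] err mm [ 0.24  0.6  -0.  ]
leg 0 n 5 [0.0, 0.0, 0.1, 0.0, 0.0, 0.0] err mm [-0.  0.  0.]
```

move_arm(
  targets=[0, 0, 0, 0, 0, 0, 0, 0, 0, 0, 0, 0, 0, 0, 0, 0, 0, 0],
  grip=-0.1,
)

```text
t: 18.62
ee_pos: [0.5307, 0.2591, 0.1145]
eef_rot: [0.011, -0.115, 0.993, -0.026]
wrist_force: [1.1, -0.1, -0.0]
finger_gap: 0.0385
finger_force: 0.0
```

move_arm(
  targets=[0, 0, -0.1, 0, 0, 0, 0, 0, -0.2, 0, 0, 0, 0.06, -0.022, -0.25, 0, 0, 0, 0.06, -0.022, -0.25, 0, 0, 0, 0.087, -0.211, 0.13, -0.0008, 0.0125, -0.0053, 0.087, -0.211, 0.13, -0.0008, 0.0125, -0.0053, 0.087, -0.211, 0.13, -0.0008, 0.0125, -0.0053, 0.087, -0.211, 0.13, -0.0008, 0.0125, -0.0053, 0.087, -0.211, 0.13, -0.0008, 0.0125, -0.0053, 0.087, -0.211, 0.13, -0.0008, 0.0125, -0.0053, 0.087, -0.211, 0.13, -0.0008, 0.0125, -0.0053, 0.087, -0.211, 0.13, -0.0008, 0.0125, -0.0053, 0.087, -0.211, 0.13, -0.0008, 0.0125, -0.0053, 0.087, -0.211, 0.13, -0.0008, 0.0125, -0.0053, 0, 0, 0, 0, 0, 0, 0, 0, 0, 0, 0, 0, 0, 0, 0, 0, 0, 0],
  grip=-0.1,
)

```text
t: 20.03
ee_pos: [0.4707, -0.0286, 0.0841]
eef_rot: [-0.185, -0.19, 0.963, -0.036]
wrist_force: [0.2, 0.3, -0.3]
finger_gap: 0.0385
finger_force: 0.0
```

```bash
cat >> h.py <<'E'
def seen(cam,nm,i):
    snap(nm,cam); barfit(nm,i)
E
python3 - <<'E'
from h import *
p,R,o=pose(); print(o['t'],p,np.round(o['q'],2)); g,G=tgrasp(2); plan([(g-G[:,2]*.03,G,.014),(g,G,.012)])
seen('top','t1',1)
E
```

```text
20.0333 [ 0.47074794 -0.02856148  0.08414831] [ 0.4   0.84 -0.78  1.83  0.64  1.17  1.25]
leg 0 n 3 [0.025, -0.013, 0.081, 0.0, 0.0004, 0.0001] err mm [-0.17  0.1   0.12]
leg 1 n 3 [-0.0, -0.0, 0.084, 0.0, 0.0, 0.0] err mm [-0.25  0.07 -0.11]
-30 24 z 10/50/90 [10.2 12.4 13.6] y [-11.3  10.7]
-20 33 z 10/50/90 [10.1 12.2 14. ] y [-11.8  10.1]
-10 27 z 10/50/90 [ 9.3 11.8 14. ] y [-11.6   9.7]
0 27 z 10/50/90 [11.1 11.9 13.2] y [-10.3  10.1]
10 34 z 10/50/90 [10.4 12.1 14. ] y [-12.6  11. ]
20 28 z 10/50/90 [10.1 12.4 14.4] y [-11.5  10.2]
30 22 z 10/50/90 [11.1 12.6 14.2] y [-12.2  10. ]
x range [-38.1  30.8]
```

Bar 1 has stayed flat. I'll descend on the middle bar.

move_arm(
  targets=[0.025, -0.013, 0, 0, 0.0004, 0.0001, 0.025, -0.013, 0.08, 0, 0.0004, 0.0001, 0.025, -0.013, 0.08, 0, 0.0004, 0.0001, 0, 0, 0.084, 0, 0, 0, 0, 0, 0.084, 0, 0, 0, 0, 0, 0.083, 0, 0, 0, 0, 0, 0.083, 0, 0, 0, 0, 0, 0, 0, 0, 0, 0, 0, 0, 0, 0, 0, 0, 0, 0, 0, 0, 0],
  grip=0.25,
)

```text
t: 20.92
ee_pos: [0.444, -0.045, 0.032]
eef_rot: [-0.188, -0.189, 0.963, -0.037]
wrist_force: [-0.5, 0.5, -0.4]
finger_gap: 0.0529
finger_force: 0.0
```

Run:
```python
from h import *
p,R,o=pose(); g,G=tgrasp(2); plan([(g,G,.012)])
```

```text
leg 0 n 1 [-0.003, 0.002, -0.006, -0.0001, -0.0003, 0.0002] err mm [-0.02 -0.06  0.  ]
```

move_arm(
  targets=[0, 0, 0, 0, 0, 0, 0, 0, 0, 0, 0, 0, 0, 0, 0, 0, 0, 0, 0, 0, 0, 0, 0, 0, 0, 0, 0, 0, 0, 0],
  grip=-1,
  newtons=45,
)

```text
t: 21.33
ee_pos: [0.4443, -0.0451, 0.0325]
eef_rot: [-0.187, -0.189, 0.963, -0.037]
wrist_force: [0.4, -0.3, 7.4]
finger_gap: 0.0316
finger_force: 43.9
```

Run:
```python
from h import *
p,R,o=pose()
al=np.radians(22); B=np.eye(4); x,y,a=BAR[2]; t=np.radians(a)
bx=np.array([np.cos(t),np.sin(t),0]); Rb=np.c_[bx,[-np.sin(t),np.cos(t),0],[0,0,1]]
B[:3,:3]=R.T@Rb; B[:3,3]=R.T@(np.array([x,y,0])-p); print(B.round(4).tolist()); np.save('B2n.npy',B)
b=bpose(2,16.5,back=.03,B=B); up=p+[0,0,.09]
plan([(up,R,.02),(b[0]+[-.015,0,.05],b[1],.03)])
```

```text
[[-0.9271, -0.0002, 0.3748, -0.0126], [-0.0005, 1.0, -0.0007, 0.0005], [-0.3748, -0.0008, -0.9271, 0.03], [0.0, 0.0, 0.0, 1.0]]
leg 0 n 5 [0.056, -0.0, -0.139, 0.0, 0.0, 0.0] err mm [ 0.08  0.1  -0.09]
leg 1 n 8 [-0.112, 0.183, -0.075, -0.0014, -0.0149, 0.0073] err mm [ 0.16  0.49 -0.2 ]
```

move_arm(
  targets=[0.02, 0, -0.06, 0, 0, 0, 0.056, 0, -0.139, 0, 0, 0, 0.056, 0, -0.139, 0, 0, 0, 0.056, 0, -0.139, 0, 0, 0, 0.056, 0, -0.139, 0, 0, 0, 0.036, 0, -0.08, 0, 0, 0, -0.112, 0.183, -0.075, -0.0014, -0.0149, 0.0073, -0.112, 0.183, -0.075, -0.0014, -0.0149, 0.0073, -0.112, 0.183, -0.075, -0.0014, -0.0149, 0.0073, -0.112, 0.183, -0.075, -0.0014, -0.0149, 0.0073, -0.112, 0.183, -0.075, -0.0014, -0.0149, 0.0073, -0.112, 0.183, -0.075, -0.0014, -0.0149, 0.0073, -0.112, 0.183, -0.075, -0.0014, -0.0149, 0.0073, -0.112, 0.183, -0.075, -0.0014, -0.0149, 0.0073, 0, 0, 0, 0, 0, 0, 0, 0, 0, 0, 0, 0, 0, 0, 0, 0, 0, 0, 0, 0, 0, 0, 0, 0],
)

```text
t: 22.83
ee_pos: [0.5049, 0.1578, 0.1668]
eef_rot: [-0.005, -0.101, 0.995, -0.002]
wrist_force: [-0.8, -0.3, -1.7]
finger_gap: 0.0318
finger_force: 44.8
```

```bash
python3 - <<'E' 2>/dev/null
from h import *
B=fitbar('h2',.034,save='B2.npy'); Bn=np.load('B2n.npy'); wb(2,Bn); wb(2,B)
a=bpose(2,16.5,back=.024,B=B); plan([(*a,.012)])
E
```

```text
t 22.8333 p [0.50493939 0.15775167 0.16679237] F [-0.8 -0.3 -1.7] n 9867
end x pct [0.03   0.0317 0.0323] top z at x=0 0.0226 pitch deg 22.13 y range [-0.0168  0.0167]
y mid [-0.00031921  0.00019221]
rect ((0.0841522216796875, -0.02030181884765625), (76.76427459716797, 33.947452545166016), 0.008585555478930473) n [ 0.373 -0.001 -0.928] 9297
bar in tool [-0.0115 -0.      0.031 ] x [-0.928  0.    -0.373] pitch 21.9 yaw -0.0
t 22.88 up [27.4  2.2 57.2] low [-53.1   2.3  81.2] phi 16.6 yaw -0.1 roll -0.1 F [-1.1  0.5 -0.9] q [ 0.2   0.63 -0.86  1.9   0.6   0.91  0.81] gap 0.0314
t 22.88 up [25.9  1.7 57. ] low [-54.5   1.7  81.1] phi 16.7 yaw -0.0 roll -0.1 F [-1.1  0.5 -0.9] q [ 0.2   0.63 -0.86  1.9   0.6   0.91  0.81] gap 0.0314
leg 0 n 5 [-0.037, -0.003, 0.076, -0.0001, -0.0002, -0.0001] err mm [ 0.1  -0.08 -0.2 ]
```

move_arm(
  targets=[-0.037, -0.003, 0.076, 0, -0.0002, -0.0001, -0.037, -0.003, 0.076, 0, -0.0002, -0.0001, -0.037, -0.003, 0.076, 0, -0.0002, -0.0001, -0.037, -0.003, 0.076, 0, -0.0002, -0.0001, -0.037, -0.003, 0.076, 0, -0.0002, -0.0001, 0, 0, 0, 0, 0, 0, 0, 0, 0, 0, 0, 0, 0, 0, 0, 0, 0, 0],
)

```text
t: 23.55
ee_pos: [0.5267, 0.1616, 0.1215]
eef_rot: [-0.003, -0.102, 0.995, -0.001]
wrist_force: [0.4, -0.4, -0.7]
finger_gap: 0.0315
finger_force: 44.8
```

Run:
```python
from h import *
B=np.load('B2.npy'); wb(2,B)
a=bpose(2,16.5,back=.005,B=B); b=bpose(2,16.5,xe=.0413,B=B); plan([(*a,.006),(*b,.003)])
```

```text
t 23.55 up [15.6  1.3  7.9] low [-64.9   1.1  31.7] phi 16.5 yaw 0.1 roll 0.0 F [-0.3 -0.5 -0.7] q [ 0.15  0.72 -0.8   1.87  0.68  0.86  0.78] gap 0.0315
leg 0 n 4 [-0.036, -0.003, -0.014, -0.0, 0.0001, 0.0002] err mm [ 0.08 -0.19 -0.03]
leg 1 n 2 [-0.019, 0.001, -0.007, -0.0001, -0.0001, -0.0001] err mm [ 0.11  0.06 -0.09]
```

move_arm(
  targets=[-0.036, -0.003, -0.014, 0, 0.0001, 0.0002, -0.036, -0.003, -0.014, 0, 0.0001, 0.0002, -0.036, -0.003, -0.014, 0, 0.0001, 0.0002, -0.036, -0.003, -0.014, 0, 0.0001, 0.0002, -0.019, 0.001, -0.007, 0, 0, 0, -0.015, 0.001, -0.006, 0, 0, 0, 0, 0, 0, 0, 0, 0, 0, 0, 0, 0, 0, 0, 0, 0, 0, 0, 0, 0],
)

```text
t: 24.3
ee_pos: [0.5479, 0.1645, 0.1294]
eef_rot: [-0.004, -0.101, 0.995, -0.001]
wrist_force: [-0.1, -0.1, -1.4]
finger_gap: 0.0313
finger_force: 44.8
```

Run:
```python
from h import *
B=np.load('B2.npy'); wb(2,B)
p,R,_=pose(); st=(p,R)
for ph,bz in ((12,.001),(8,.0008),(4,.0005),(0,-.0003)):
  a=bpose(2,ph,bz=bz,xe=.041,B=B); st=plan([(*a,.006)],ang=2.2,start=st)
```

```text
t 24.30 up [37.2 -0.3  1. ] low [-43.3  -0.2  24.9] phi 16.5 yaw -0.0 roll -0.1 F [-1.  -0.1 -1.1] q [ 0.15  0.73 -0.81  1.81  0.66  0.9   0.81] gap 0.0313
leg 0 n 3 [0.0, 0.001, 0.009, -0.0001, -0.0084, -0.0001] err mm [ 0.13  0.17 -0.  ]
leg 0 n 2 [0.002, -0.001, 0.014, 0.0, -0.0111, 0.0001] err mm [-0.07 -0.12 -0.12]
leg 0 n 2 [0.0, 0.0, 0.014, 0.0, -0.0111, -0.0] err mm [ 0.05 -0.09 -0.06]
leg 0 n 2 [-0.0, 0.0, 0.016, -0.0, -0.0111, -0.0] err mm [-0.05 -0.12 -0.01]
```

move_arm(
  targets=[0, 0.001, 0.009, 0, -0.0084, 0, 0, 0, 0.009, 0, -0.0084, 0, 0, 0, 0.009, 0, -0.0084, 0, 0.002, 0, 0.014, 0, -0.0111, 0, 0.002, 0, 0.014, 0, -0.0111, 0, 0, 0, 0.014, 0, -0.0111, 0, 0, 0, 0, 0, 0, 0, 0, 0, 0, 0, 0, 0, 0, 0, 0, 0, 0, 0],
)

```text
t: 25.05
ee_pos: [0.5486, 0.1649, 0.1216]
eef_rot: [0.087, -0.1, 0.991, 0.008]
wrist_force: [1.6, 1.2, 0.9]
finger_gap: 0.0314
finger_force: 45.3
```

Run:
```python
from h import *
B=np.load('B2.npy'); wb(2,B)
p,R,_=pose(); st=(p,R)
for ph,bz in ((4,.0003),(0,-.0003)):
  a=bpose(2,ph,bz=bz,xe=.041,B=B); st=plan([(*a,.006)],ang=2.2,start=st)
```

```text
t 25.05 up [40.4  0.   0.5] low [-43.1   0.    9.3] phi 6.0 yaw -0.0 roll -0.1 F [ 2.   0.8 -0.3] q [ 0.11  0.66 -0.73  1.96  0.84  0.65  0.63] gap 0.0314
leg 0 n 1 [0.005, -0.0, 0.018, -0.0003, -0.0112, -0.0001] err mm [ 0.04  0.07 -0.05]
leg 0 n 2 [0.0, -0.0, 0.015, 0.0, -0.0111, -0.0] err mm [0.01 0.06 0.08]
```

move_arm(
  targets=[0.004, 0, 0.018, 0, -0.0111, 0, 0, 0, 0.015, 0, -0.0111, 0, 0, 0, 0.016, 0, -0.0111, 0, 0, 0, 0, 0, 0, 0, 0, 0, 0, 0, 0, 0, 0, 0, 0, 0, 0, 0],
)

```text
t: 25.55
ee_pos: [0.549, 0.1648, 0.1153]
eef_rot: [0.139, -0.099, 0.985, 0.013]
wrist_force: [-1.8, 0.0, 3.0]
finger_gap: 0.0317
finger_force: 45.3
```

Run:
```python
from h import *
B=np.load('B2.npy'); wb(2,B); snap('s2'); barfit('s2',2)
p,R,o=pose(); g,G=tgrasp(3); print(R.round(2).tolist())
plan([(p+[-.03,-.01,.1],R,.03),(g-G[:,2]*.07,G,.034)]); plan([(g,G,.012)],start=(g-G[:,2]*.03,G))
```

```text
t 25.55 up [40.5 -0.2 -0.6] low [-43.5  -0.2  -0.5] phi 0.1 yaw 0.0 roll -0.1 F [0.5 0.4 3.4] q [ 0.04  0.62 -0.63  2.05  1.01  0.5   0.44] gap 0.0317
-40 926 z 10/50/90 [11.1 11.9 12.7] y [-16.4  16.1]
-30 1249 z 10/50/90 [11.1 11.9 12.7] y [-16.1  15.8]
-20 1281 z 10/50/90 [11.2 11.9 12.7] y [-15.7  15.4]
-10 1228 z 10/50/90 [11.1 11.9 12.7] y [-15.   14.8]
0 1248 z 10/50/90 [11.1 12.  12.8] y [-15.   14.8]
10 1362 z 10/50/90 [11.1 12.  12.8] y [-16.   15.7]
20 1409 z 10/50/90 [11.1 11.9 12.8] y [-16.   15.7]
30 973 z 10/50/90 [11.2 12.  12.8] y [-15.7  15.6]
x range [-41.3  31.4]
[[-0.94, -0.2, 0.27], [-0.19, 0.98, 0.05], [-0.28, -0.0, -0.96]]
leg 0 n 4 [0.005, -0.008, -0.218, 0.0, 0.0, 0.0] err mm [ 0.16  0.17 -0.08]
leg 1 n 12 [-0.067, -0.264, 0.074, -0.0008, 0.0172, 0.0143] err mm [-0.06 -0.42  0.08]
leg 0 n 3 [-0.0, 0.0, 0.083, 0.0, 0.0, 0.0] err mm [ 0.04 -0.01  0.11]
```

move_arm(
  targets=[0, 0, 0, 0, 0, 0, 0, 0, 0, 0, 0, 0, 0, 0, 0, 0, 0, 0],
  grip=0.08,
)

```text
t: 25.85
ee_pos: [0.549, 0.1647, 0.1153]
eef_rot: [0.139, -0.099, 0.985, 0.013]
wrist_force: [-0.3, 0.7, 0.4]
finger_gap: 0.046
finger_force: 0.0
```

move_arm(
  targets=[0, 0, -0.1, 0, 0, 0, 0, 0, -0.2, 0, 0, 0, 0.005, -0.008, -0.25, 0, 0, 0, 0.01, -0.008, -0.25, 0, 0, 0, 0.02, -0.008, -0.2, 0, 0, 0, -0.067, -0.264, 0.074, -0.0008, 0.0172, 0.0143, -0.067, -0.264, 0.074, -0.0008, 0.0172, 0.0143, -0.067, -0.264, 0.074, -0.0008, 0.0172, 0.0143, -0.067, -0.264, 0.074, -0.0008, 0.0172, 0.0143, -0.067, -0.264, 0.074, -0.0008, 0.0172, 0.0143, -0.067, -0.264, 0.074, -0.0008, 0.0172, 0.0143, -0.067, -0.264, 0.074, -0.0008, 0.0172, 0.0143, -0.067, -0.264, 0.074, -0.0008, 0.0172, 0.0143, -0.067, -0.264, 0.074, -0.0008, 0.0172, 0.0143, -0.067, -0.264, 0.074, -0.0008, 0.0172, 0.0143, -0.067, -0.264, 0.074, -0.0008, 0.0172, 0.0143, -0.067, -0.264, 0.074, -0.0008, 0.0172, 0.0143, 0, 0, 0, 0, 0, 0, 0, 0, 0, 0, 0, 0, 0, 0, 0, 0, 0, 0],
)

```text
t: 27.52
ee_pos: [0.5888, -0.2173, 0.1115]
eef_rot: [-0.188, 0.16, 0.968, 0.032]
wrist_force: [0.3, 0.7, 0.4]
finger_gap: 0.0464
finger_force: 0.0
```

Run:
```python
from h import *
p,R,o=pose(); print(o['t'],p,np.round(o['q'],2)); g,G=tgrasp(3); plan([(g-G[:,2]*.04,G,.016),(g,G,.01)])
seen('top','t2',2)
k=np.load('pics/t2.npz'); im=k['p'].astype(int); F=pts(k,k['d'],(im[...,1]>im[...,0]+20)&(im[...,1]>im[...,2]+20)); F=F[(abs(F[:,0]-.57)<.08)&(abs(F[:,1]+.209)<.08)&(F[:,2]<.03)]; print('wide seen',len(F),np.median(F,0) if len(F) else '')
```

```text
27.5167 [ 0.58875526 -0.21732727  0.11153249] [ 0.61  0.96 -0.63  1.34  0.43  1.39  1.18]
leg 0 n 3 [-0.029, 0.005, 0.114, 0.0002, 0.0, 0.0] err mm [-0.21 -0.1  -0.02]
leg 1 n 4 [-0.0, 0.0, 0.083, 0.0, 0.0, 0.0] err mm [-0.14 -0.12  0.13]
-30 43 z 10/50/90 [10.9 12.4 13.7] y [-16.3  16. ]
-20 41 z 10/50/90 [ 9.4 11.5 13.3] y [-14.9  15.6]
-10 41 z 10/50/90 [10.6 11.8 13.4] y [-15.5  14.9]
0 39 z 10/50/90 [10.8 12.2 13.9] y [-15.6  15.2]
10 45 z 10/50/90 [10.8 12.4 14. ] y [-17.1  14.6]
20 43 z 10/50/90 [10.1 11.8 13.8] y [-15.5  15. ]
30 25 z 10/50/90 [11.1 12.3 14.7] y [-16.6  14.5]
x range [-38.4  29.9]
wide seen 389 [ 0.56577343 -0.20733216  0.01224217]
```

move_arm(
  targets=[-0.029, 0.005, 0, 0.0002, 0, 0, -0.029, 0.005, 0.114, 0.0002, 0, 0, -0.029, 0.005, 0.114, 0.0002, 0, 0, 0, 0, 0.114, 0, 0, 0, 0, 0, 0.083, 0, 0, 0, 0, 0, 0.083, 0, 0, 0, 0, 0, 0.083, 0, 0, 0, 0, 0, 0.083, 0, 0, 0, 0, 0, 0, 0, 0, 0, 0, 0, 0, 0, 0, 0, 0, 0, 0, 0, 0, 0],
  grip=0.45,
)

```text
t: 28.48
ee_pos: [0.5702, -0.2097, 0.0333]
eef_rot: [-0.188, 0.161, 0.969, 0.031]
wrist_force: [0.4, 0.6, -0.1]
finger_gap: 0.0621
finger_force: 0.0
```

move_arm(
  targets=[0, 0, 0, 0, 0, 0, 0, 0, 0, 0, 0, 0, 0, 0, 0, 0, 0, 0, 0, 0, 0, 0, 0, 0, 0, 0, 0, 0, 0, 0],
  grip=-1,
)

```text
t: 28.9
ee_pos: [0.5705, -0.2098, 0.0339]
eef_rot: [-0.187, 0.161, 0.969, 0.031]
wrist_force: [1.0, -0.5, 7.5]
finger_gap: 0.0398
finger_force: 44.3
```

Run:
```python
from h import *
p,R,o=pose()
B=np.eye(4); x,y,a=BAR[3]; t=np.radians(a)
Rb=np.c_[[np.cos(t),np.sin(t),0],[-np.sin(t),np.cos(t),0],[0,0,1]]
B[:3,:3]=R.T@Rb; B[:3,3]=R.T@(np.array([x,y,0])-p); np.save('B3n.npy',B); print(B[:3,3])
b=bpose(3,16.5,back=.03,B=B); up=p+[-.06,0.02,.11]
plan([(p+[0,0,.02],R,.01),(up,R,.03),(b[0]+[-.015,0,.05],b[1],.03)])
```

```text
[-0.01186824  0.00077927  0.03171596]
leg 0 n 3 [0.021, -0.0, -0.052, 0.0, 0.0, 0.0] err mm [-0.03  0.03  0.19]
leg 1 n 4 [0.192, -0.001, -0.125, 0.0, 0.0, 0.0] err mm [0.05 0.03 0.21]
leg 2 n 9 [0.013, 0.24, -0.018, 0.0036, -0.013, -0.0185] err mm [-0.07  0.22  0.42]
```

move_arm(
  targets=[0.021, 0, -0.052, 0, 0, 0, 0.021, 0, -0.052, 0, 0, 0, 0.021, 0, -0.052, 0, 0, 0, 0.192, 0, -0.125, 0, 0, 0, 0.192, 0, -0.125, 0, 0, 0, 0.192, 0, -0.125, 0, 0, 0, 0.192, 0, -0.125, 0, 0, 0, 0.013, 0.24, -0.018, 0.0036, -0.013, -0.0185, 0.013, 0.24, -0.018, 0.0036, -0.013, -0.0185, 0.013, 0.24, -0.018, 0.0036, -0.013, -0.0185, 0.013, 0.24, -0.018, 0.0036, -0.013, -0.0185, 0.013, 0.24, -0.018, 0.0036, -0.013, -0.0185, 0.013, 0.24, -0.018, 0.0036, -0.013, -0.0185, 0.013, 0.24, -0.018, 0.0036, -0.013, -0.0185, 0.013, 0.24, -0.018, 0.0036, -0.013, -0.0185, 0.013, 0.24, -0.018, 0.0036, -0.013, -0.0185, 0, 0, 0, 0, 0, 0, 0, 0, 0, 0, 0, 0, 0, 0, 0, 0, 0, 0, 0, 0, 0, 0, 0, 0],
)

```text
t: 30.57
ee_pos: [0.5249, 0.0649, 0.1693]
eef_rot: [-0.004, -0.1, 0.995, -0.0]
wrist_force: [-0.4, -0.1, -0.9]
finger_gap: 0.0399
finger_force: 45.8
```

```bash
python3 - <<'E' 2>/dev/null
from h import *
B=fitbar('h3',.044,save='B3.npy'); wb(3,np.load('B3n.npy')); wb(3,B)
a=bpose(3,16.5,back=.024,B=B); plan([(*a,.012)])
E
```

```text
t 30.5667 p [0.52489446 0.06492395 0.16932085] F [-0.4 -0.1 -0.9] n 12632
end x pct [0.0307 0.0324 0.0329] top z at x=0 0.0242 pitch deg 21.24 y range [-0.0216  0.0214]
y mid [-0.00027259  0.00024134]
rect ((0.053936004638671875, 0.009923934936523438), (44.1208381652832, 78.7054443359375), 89.9722671508789) n [ 0.363 -0.001 -0.932] 11861
bar in tool [-0.0108 -0.      0.0329] x [-0.932 -0.    -0.363] pitch 21.3 yaw 0.0
t 30.62 up [28.1  2.6 57.7] low [-52.4   2.9  81.6] phi 16.5 yaw -0.1 roll -0.0 F [-1.3  0.9 -1. ] q [ 0.37  0.62 -0.85  1.9   0.59  0.9   1.  ] gap 0.0394
t 30.62 up [26.4  1.8 57.1] low [-53.8   2.1  81.8] phi 17.1 yaw -0.2 roll -0.0 F [-1.3  0.9 -1. ] q [ 0.37  0.62 -0.85  1.9   0.59  0.9   1.  ] gap 0.0394
leg 0 n 5 [-0.036, -0.003, 0.077, 0.0001, -0.0007, -0.0002] err mm [0.27 0.14 0.07]
```

move_arm(
  targets=[-0.036, -0.003, 0.077, 0.0001, -0.0007, -0.0002, -0.036, -0.003, 0.077, 0.0001, -0.0007, -0.0002, -0.036, -0.003, 0.077, 0.0001, -0.0007, -0.0002, -0.036, -0.003, 0.077, 0.0001, -0.0007, -0.0002, -0.036, -0.003, 0.077, 0.0001, -0.0007, -0.0002, 0, 0, 0, 0, 0, 0, 0, 0, 0, 0, 0, 0, 0, 0, 0, 0, 0, 0],
)

```text
t: 31.28
ee_pos: [0.5459, 0.0688, 0.1231]
eef_rot: [0.002, -0.102, 0.995, -0.0]
wrist_force: [-0.3, -0.4, -0.8]
finger_gap: 0.0397
finger_force: 45.8
```

Run:
```python
from h import *
B=np.load('B3.npy'); wb(3,B); chk('h3',3)
a=bpose(3,16.5,back=.005,B=B); b=bpose(3,16.5,xe=.0413,B=B); plan([(*a,.006),(*b,.003)])
```

```text
t 31.28 up [15.4  1.6  7.9] low [-65.2   1.4  31.7] phi 16.5 yaw 0.1 roll 0.1 F [-0.8 -0.3 -0.3] q [ 0.32  0.7  -0.79  1.88  0.67  0.84  0.96] gap 0.0397
3 lip z None x None y None bed z None 0
leg 0 n 4 [-0.036, -0.003, -0.014, 0.0001, 0.0, 0.0002] err mm [-0.23 -0.02  0.01]
leg 1 n 2 [-0.02, -0.0, -0.007, -0.0001, 0.0001, -0.0] err mm [0.06 0.04 0.  ]
```

move_arm(
  targets=[-0.03, -0.008, -0.012, 0.0001, 0, 0.0002, -0.038, -0.005, -0.015, 0.0001, 0, 0.0002, -0.038, 0, -0.015, 0.0001, 0, 0.0002, -0.037, 0, -0.014, 0, 0, 0.0001, -0.02, 0, -0.007, 0, 0, 0, -0.016, 0, -0.006, 0, 0, 0, 0, 0, 0, 0, 0, 0, 0, 0, 0, 0, 0, 0, 0, 0, 0, 0, 0, 0],
)

```text
t: 32.03
ee_pos: [0.5671, 0.0714, 0.1313]
eef_rot: [0.002, -0.101, 0.995, -0.001]
wrist_force: [-0.0, 0.1, -1.4]
finger_gap: 0.0396
finger_force: 45.8
```

Run:
```python
from h import *
B=np.load('B3.npy'); wb(3,B)
p,R,_=pose(); st=(p,R)
for ph,bz in ((12,.001),(8,.0008),(4,.0005),(0,-.0003)):
  a=bpose(3,ph,bz=bz,xe=.041,B=B); st=plan([(*a,.006)],ang=2.2,start=st)
```

```text
t 32.03 up [37.1 -0.2  1.2] low [-43.4  -0.3  25.1] phi 16.5 yaw 0.0 roll -0.0 F [-0.9  0.1 -1.1] q [ 0.31  0.72 -0.79  1.82  0.66  0.88  0.98] gap 0.0396
leg 0 n 3 [0.0, 0.001, 0.009, -0.0, -0.0083, 0.0] err mm [0.08 0.13 0.06]
leg 0 n 2 [0.002, -0.0, 0.014, -0.0001, -0.0111, 0.0001] err mm [-0.02  0.1  -0.07]
leg 0 n 2 [0.001, -0.0, 0.014, 0.0, -0.0111, -0.0] err mm [ 0.03  0.11 -0.05]
leg 0 n 2 [0.0, -0.0, 0.016, 0.0, -0.0112, 0.0] err mm [0.09 0.12 0.02]
```

move_arm(
  targets=[0, 0.001, 0.009, 0, -0.0083, 0, 0, 0.001, 0.009, 0, -0.0083, 0, 0, 0, 0.009, 0, -0.0083, 0, 0.002, 0, 0.014, 0, -0.0111, 0, 0.002, 0, 0.014, 0, -0.0111, 0, 0.001, 0, 0.014, 0, -0.0111, 0, 0, 0, 0, 0, 0, 0, 0, 0, 0, 0, 0, 0, 0, 0, 0, 0, 0, 0],
)

```text
t: 32.78
ee_pos: [0.5677, 0.0718, 0.1234]
eef_rot: [0.093, -0.101, 0.991, 0.009]
wrist_force: [0.3, -0.5, 1.8]
finger_gap: 0.0396
finger_force: 47.5
```

Run:
```python
from h import *
B=np.load('B3.npy'); wb(3,B)
p,R,_=pose(); st=(p,R)
for ph,bz in ((4,.0003),(0,-.0003)):
  a=bpose(3,ph,bz=bz,xe=.041,B=B); st=plan([(*a,.006)],ang=2.2,start=st)
```

```text
t 32.78 up [40.5  0.   0.5] low [-43.   -0.    9.3] phi 6.0 yaw 0.0 roll -0.0 F [ 1.3 -0.5  1.3] q [ 0.3   0.65 -0.73  1.97  0.81  0.61  0.82] gap 0.0396
leg 0 n 1 [0.007, 0.0, 0.018, -0.0001, -0.0112, 0.0001] err mm [-0.05 -0.01 -0.05]
leg 0 n 2 [0.0, 0.0, 0.015, -0.0, -0.0111, 0.0] err mm [0.08 0.01 0.1 ]
```

move_arm(
  targets=[0.005, 0, 0.018, 0, -0.0112, 0, 0, 0, 0.015, 0, -0.0111, 0, 0, 0, 0.016, 0, -0.0111, 0, 0, 0, 0, 0, 0, 0, 0, 0, 0, 0, 0, 0, 0, 0, 0, 0, 0, 0],
)

```text
t: 33.28
ee_pos: [0.568, 0.0717, 0.1171]
eef_rot: [0.144, -0.1, 0.984, 0.014]
wrist_force: [-3.4, -0.7, 2.4]
finger_gap: 0.0396
finger_force: 47.7
```

Run:
```python
from h import *
B=np.load('B3.npy'); wb(3,B); snap('s3'); barfit('s3',3)
```

```text
t 33.28 up [40.6 -0.1 -0.6] low [-43.4  -0.1  -0.5] phi 0.1 yaw 0.0 roll -0.0 F [-1.2  0.   4. ] q [ 0.24  0.61 -0.63  2.06  0.97  0.44  0.66] gap 0.0396
-40 1160 z 10/50/90 [11.1 11.9 12.7] y [-20.8  20.6]
-30 1670 z 10/50/90 [11.1 12.  12.7] y [-20.7  20.4]
-20 1574 z 10/50/90 [11.1 12.  12.8] y [-20.5  19.8]
-10 1535 z 10/50/90 [11.1 11.9 12.7] y [-18.8  18.6]
0 1540 z 10/50/90 [11.1 12.  12.8] y [-18.8  18.6]
10 1677 z 10/50/90 [11.2 12.  12.8] y [-20.1  20. ]
20 1753 z 10/50/90 [11.1 12.  12.8] y [-20.6  20.4]
30 1539 z 10/50/90 [11.2 12.  12.8] y [-20.6  20.5]
x range [-41.8  33. ]
```

move_arm(
  targets=[0, 0, 0, 0, 0, 0, 0, 0, 0, 0, 0, 0, 0, 0, 0, 0, 0, 0, 0, 0, 0, 0, 0, 0],
  grip=0.28,
)

```text
t: 33.67
ee_pos: [0.5682, 0.0717, 0.1172]
eef_rot: [0.145, -0.1, 0.984, 0.014]
wrist_force: [0.5, 0.2, -0.6]
finger_gap: 0.0547
finger_force: 0.0
```

move_arm(
  targets=[0, 0, -0.1, 0, 0, 0, 0, 0, -0.2, 0, 0, 0, 0, 0, -0.25, 0, 0, 0, 0, 0, -0.25, 0, 0.01, 0, 0.02, 0, -0.25, 0, 0.03, 0, 0.02, 0, -0.25, 0, 0.03, 0, 0.02, 0, -0.2, 0, 0.03, 0, 0.02, 0, -0.1, 0, 0, 0, 0, 0, 0, 0, 0, 0, 0, 0, 0, 0, 0, 0, 0, 0, 0, 0, 0, 0],
)

```text
t: 34.58
ee_pos: [0.5173, 0.0615, 0.3015]
eef_rot: [-0.011, -0.101, 0.995, -0.002]
wrist_force: [-0.3, 0.3, -0.6]
finger_gap: 0.0545
finger_force: 0.0
```

Run:
```python
from h import *
o=pose()[2]; print(o['t'],o['ee_pos'],np.round(o['wrist_force'],1)); k=snap('fin','top'); snap('finw','wrist'); snap('fins','side')
for i in (1,2,3): print('pocket',i); barfit('fin',i)
a=cv2.imread('pics/fin.png')[130:255,90:310]; cv2.imwrite('pics/finz.png',cv2.resize(a,None,fx=3.4,fy=3.4,interpolation=cv2.INTER_CUBIC))
```

```text
34.5833 [0.51727538 0.06153926 0.30149544] [-0.3  0.3 -0.6]
pocket 1
x range [-37.8 -26.7]
pocket 2Traceback (most recent call last):
  File "<stdin>", line 3, in <module>
  File "h.py", line 75, in barfit
    print('x range',np.percentile(L[:,0]*1e3,[1,99]).round(1))
                    ~~~~~~~~~~~~~^^^^^^^^^^^^^^^^^^^
    return _quantile_unchecked(
        a, q, axis, out, overwrite_input, method, keepdims, weights)
    return _ureduce(a,
                    func=_quantile_ureduce_func,
    ...<5 lines>...
                    overwrite_input=overwrite_input,
                    method=method)
    r = func(a, **kwargs)
    result = _quantile(arr,
                       quantiles=q,
    ...<2 lines>...
                       out=out,
                       weights=wgt)
    slices_having_nans = np.isnan(arr[-1, ...])
                                  ~~~^^^^^^^^^
IndexError: index -1 is out of bounds for axis 0 with size 0
```

View pics/finw.png

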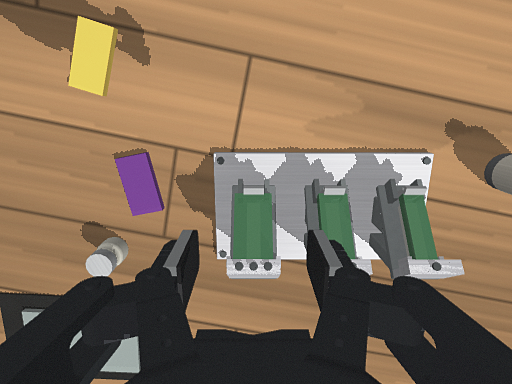

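The wrist picture shows the wide bar under the three-stud lip (253,225), the middle bar at (335,215) and the narrow bar under the one-stud lip (417,225), each with its clip closed over the low end. One numeric check, then I'll hand in.

Run:
```python
from h import *
k=np.load('pics/finw.npz'); im=k['p'].astype(int); green=(im[...,1]>im[...,0]+20)&(im[...,1]>im[...,2]+20); ok=True
for i in (1,2,3):
    T=pocketT(PK[i],np.radians(YAW)); L=(pts(k,k['d'],green)-PK[i])@T*1e3; L=L[(abs(L[:,1])<30)&(abs(L[:,0])<50)&(abs(L[:,2]-12)<12)]
    c=np.polyfit(L[:,0],L[:,2],1); N=(pts(k,k['d'],(k['d']>0)&~green)-PK[i])@T*1e3; N=N[(abs(N[:,1])<9)&(abs(N[:,0]+43)<9)&(N[:,2]>14)&(N[:,2]<24)]
    z0=np.polyval(c,[-40,30]); print(i,len(L),'top z at -40,30:',z0.round(1),'x',np.percentile(L[:,0],[1,99]).round(1),'clip x',np.percentile(N[:,0],[2,98]).round(1) if len(N) else None); ok&=bool(np.all(abs(z0-12)<1.2))
if ok: print(r.hand_in())
```

```text
1 1353 top z at -40,30: [11.7 11.8] x [-41.2  32.6] clip x [-49.3 -41.4]
2 1501 top z at -40,30: [11.7 11.9] x [-41.6  30.5] clip x [-49.1 -41.4]
3 2479 top z at -40,30: [11.8 12. ] x [-42.1  32.9] clip x [-49.2 -41.2]
the job is handed in; nothing more can be done
None
```

All three bars were loaded in order (narrow, middle, wide), each flat in its own pocket under the lip and clip, and the job was handed in at about 35 s; the narrow bar jammed and swung in the grip on its first try, with up to about 10 N at the wrist, and had to be re-inserted.

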